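# Brush out the stained jar and snap the lids on

### The job

Take the bottle brush and scrub the stained jar, up and down over its whole depth at least three times, and hang the brush back in its pot. Close every jar on the tray with a snap lid: lay a lid on it and press it fully home, square and flush, with the seating tool, not with the fingers. Finally stand the seating tool upright on its rubber pad again; knock no jar over and leave the other bottles and the beaker alone.

Things in the scene. Friction and masses are not known exactly. Their poses are not given: they have to be found in the camera images.
- jar_stained_mouth (a point): The stained jar: open clear-glass jar, dark purple dried film on its inner wall and floor. Loose, upright on the tray, 0.15 kg, 72 mm tall, 41 mm outer diameter (48 mm over the round snap bead on its neck, 4 mm below the top), mouth 35 mm wide, 66 mm deep inside. This point: centre of the mouth, level with the jar's top edge; z up along its axis.
- jar_b_mouth (a point): A clean open clear-glass jar, same sizes as the stained one; one of these clean jars may be absent. This point: centre of the mouth, level with its top edge; z up along its axis.
- jar_c_mouth (a point): A clean open clear-glass jar, same sizes as the stained one; one of these clean jars may be absent. This point: centre of the mouth, level with its top edge; z up along its axis.
- jar_d_mouth (a point): A clean open clear-glass jar, same sizes as the stained one; one of these clean jars may be absent. This point: centre of the mouth, level with its top edge; z up along its axis.
- lid_a_mid (a point): Blue snap lid, loose, 0.05 kg, skirt down, 15 mm high: rigid top disc 56 mm in diameter, 6 mm thick (grip its rim), below it four springy skirt tabs (52 mm over them) round a tapered centring plug (32 mm, 24 mm at its foot) that enters the jar's mouth. All four lids are alike, any fits any jar, the rest stay over. This point: on its axis, 7.5 mm above its underside; z out of its top.
- lid_b_mid (a point): Another blue snap lid, point and sizes as lid_a. How lids fit: laid loosely on a jar, this point stands about 5 mm above the jar's mouth point; pressed down with about 20 N the tabs snap over the bead and the disc sits on the glass edge, this point then about 1.5 mm below the mouth point. It then holds firmly.
- lid_c_mid (a point): Another blue snap lid, point and sizes as lid_a.
- lid_d_mid (a point): Another blue snap lid, point and sizes as lid_a.
- tool_grip (a point): Seating tool, loose, stands upright on a black rubber pad: a steel disc 50 mm wide, 12 mm thick, whose flat underside presses on lids, a neck, and a red round handle 28 mm wide, 30 to 85 mm above the underside. 0.2 to 0.33 kg. This point: on the axis in the handle, 58 mm above the flat underside; z up along the axis.
- pad_mid (a point): Black round rubber pad lying fixed on the bench, 90 mm in diameter, 2 mm thick: the place of the seating tool. This point: centre of its top.
- brush_grip (a point): Bottle brush, loose, 150 mm long, 0.06 kg: white bristle head 32 mm wide (bristles give way; stiff core 22 mm) and 57 mm long, thin stem, white splash guard 44 mm wide with its underside 80 mm above the tip, green round handle 16 mm wide, 84 to 150 mm above the tip. Hangs upright in its pot by the guard. This point: on the axis in the handle, 120 mm above the tip; z up.
- brush_tip (a point): Lower end of the brush's bristle head, on the brush's axis.
- pot_rim (a point): Grey upright brush pot, fixed, 88 mm tall, 50 mm outer and about 36 mm inner diameter, with a 72 mm foot. This point: centre of its rim; the brush's guard rests here.
- tray_mid (a point): White draining tray on which the jars stand in a row, fixed, 100 x 400 mm (its own x and y), rim 13 mm high. This point: centre of its floor, 6 mm above the bench; y runs along the row of jars. Jars stand 95 mm apart or more.
- mat_mid (a point): Teal rubber mat, fixed, 220 x 220 mm, 2 mm thick, on which the lids lie. This point: centre of its top.
- washbottle: Wash bottle with red cap and spout, 66 mm wide, 172 mm high; leave it alone. Origin: centre of its underside.
- beaker: Glass beaker, 66 mm wide, 85 mm high; leave it alone. Origin: centre of its underside.
- reagent: Amber bottle with black cap, 60 mm wide, 130 mm high; leave it alone. Origin: centre of its underside.
Mind the look-alikes: they are no part of the job. What is shaped like the part that bears jar_d_mouth but blue is not meant.

How it is judged:
By the outcome, as a careful person would: the job done as asked, in the order asked, and still so for the second after the job is handed in, with the robot touching nothing.
Of jar_b, jar_c, jar_d only 2 to 3 are there at a start; the rules pass over those that are not, and their reading is None.
At some moment in a run one of lid_a, lid_b, lid_c, lid_d may be knocked a few centimetres aside while the robot is not near it.
It also fails if it takes over 210 s, if anything falls off the work surface, if the arm or the gripper's body presses on something with over 40 N, if the wrist force passes 120 N, or if a joint passes its speed limit or range.

### The arm

A 7-joint arm with a two-finger parallel gripper is mounted at the origin on the work surface. World frame = base frame: x ahead of the robot, y to its left, z up, the work surface at z = 0. Lengths are in m, angles in rad, forces in N, time in s.
With the tool pointing down it reaches from about 0.4 to 0.85 m from the base axis. Payload 10.4 kg.
Tool frame: the origin (TCP) lies at the very end of the fingers, on their centre line; the grasp point (between the pads) lies 19 mm behind it; z points along the fingers, y is the line along which they close (so a half turn about z gives the same grasp; the last joint's range is limited). The gripper opens to 87 mm and grips with 3 to 60 N. Pads are 19 mm wide; open, the fingers measure 117 mm over their backs; the gripper's body (75 mm by 190 mm) begins 51 mm behind the grasp point.
Start: joints at [-1.223, 0.332, -0.065, 1.46, 0.022, 1.35, -0.088], TCP at [0.226, 0.583, 0.223] pointing down, gripper open.
Joint ranges: [-2.6, 2.6], [-0.5, 2.12], [-1.47, 1.34], [0.16, 2.42], [-1.27, 4.41], [0.06, 2.06], [-2.6, 2.6]. Speed limits (rad/s): [2.22, 2.22, 2.79, 2.79, 3.14, 3.14, 3.14].

### API

Orientations are given as a unit quaternion [x, y, z, w].
In Python, from bench import * gives the robot as it stands.
- The arm moves only by the tool step_arm, never from a script. Its arguments are lists of equal length, an entry for each row: "delta_pos": the shift along the world's x, y, z in units of 25 mm (1.0 is 25 mm), a list of three; "turn": the turn about the world's z in units of 0.12 rad (1.0 is 0.12 rad). In form: {"delta_pos": [[tx, ty, tz], ...], "turn": [turn, ...]}. A call has 1 to 12 rows; each row shifts and turns the commanded pose from where the row before left it; what a row does not reach is not made up. A row lasts 1/10 s, in which the tool goes at most 50 mm and 8.59 degrees, less where a joint would pass 70% of its speed; a pose out of reach is approached as far as the arm can. A call with a number of a shift or a turn outside -1 to 1 is refused whole. A call with a gripper value outside its range is refused whole. "grip" is the closure, from 0 (fully open) to 1 (shut), set as the call begins (left out, the last holds). The fingers move at their own pace and stop on an object; "newtons" is the grip in N (left out, the last holds). Time passes only in rows, so rows that do not move let the fingers close. It gives the time, the measured TCP pose, the force, the opening and the grip force at its end, in the units of the state.
- read_state(): the state, without advancing time (a new reading comes with each control period).
- camera(name): name is "scene" or "top"; returns a dict with "image" (400x640x3 uint8, red, green, blue), "z_map" (400x640 float32, m along the optical axis (not along the pixel's ray), 0 where there is no reading), "mtx" (3x3 intrinsics, pixels), "dist" ([k1, k2, p1, p2, k3] as OpenCV has them; the pictures are not rectified), "view" (4x4, takes a point from world to camera coordinates). Camera axes: x right, y up, looking along -z (the intrinsics and any distortion apply to the point x, -y, -z); pixel columns grow to the right and rows downward; lengths in m; the calibration is good to about 2 mm. A picture is of the moment at which its call begins.
- close_job(): hands the job in; it is judged then, once.
The state is a dict: "time": time; "joint_positions": joint angles; "joint_vel": joint speeds; "joint_torque": joint torques, N m; "ee_pos": TCP position; "eef_rot": TCP orientation; "ft_force": force on the tool from outside, world axes, zero at the start; "torque": the same for the moment, N m; "width": finger opening in m; "grip_force": force on a finger pad.
Only numpy, scipy, OpenCV 4.12 (cv2) and the standard library are available. Lean on these libraries where they do the work, as an engineer would, in place of code of your own. Each camera call takes 0.05 s, during which the arm holds its last target. There are 200 camera calls.

## Working session

There is one attempt and no reset: what is moved stays moved. The work goes in short steps, Python scripts to look and compute and a tool call to move; the robot and the scene stay as the last step left them, time stands still between calls to the robot, and variables do not carry over. Pictures are saved under pics/ and viewed, at most 14 in all, crops included, and the job is handed in when it is done.

Besides the shell and the picture viewer there is one more tool, called after "Call:" by a JSON object that holds its "fn" and its "kwargs", one argument or row to a line. step_arm: Moves the arm, as the interface text tells. Shifts and turns lie within -1 to 1; 1 stands for 25 mm of shift or 0.12 rad of turn. Its arguments: {"type":"object","properties":{"delta_pos":{"type":"array"},"turn":{"type":"array"},"grip":{"type":"number"},"newtons":{"type":"number"}},"required":["delta_pos","turn"]}

```bash
mkdir -p pics; ls; cat > h.py <<'E'
from bench import *
import numpy as np, cv2
def snap(n,save=None):
    c=camera(n)
    if save: cv2.imwrite(f'pics/{save}.png',c['image'][:,:,::-1])
    return c
def ray(c,uv):
    p=cv2.undistortPoints(np.array(uv,float).reshape(-1,1,2),c['mtx'],np.array(c['dist'])).reshape(-1,2)
    d=np.c_[p[:,0],-p[:,1],-np.ones(len(p))]
    R=c['view'][:3,:3];t=c['view'][:3,3]
    return -R.T@t, d@R
def onz(c,uv,z):
    o,d=ray(c,uv); return o+d*((z-o[2])/d[:,2])[:,None]
def cloud(c):
    v,u=np.mgrid[0:400,0:640]; o,d=ray(c,np.c_[u.ravel(),v.ravel()])
    return (o+d*c['z_map'].ravel()[:,None]).reshape(400,640,3)
E
python3 - <<'E'
from h import *
for n in('scene','top'):
    c=snap(n,n+'0'); print(n,c['mtx'].round(1).tolist(),np.round(c['dist'],3)); o,d=ray(c,[[320,200]]);print(o.round(3),d.round(3))
s=read_state();print({k:np.round(v,3).tolist() for k,v in s.items()})
E
```

```text
pics
scene [[435.0, 0.0, 321.9], [0.0, 435.0, 197.5], [0.0, 0.0, 1.0]] [0.024 0.    0.    0.    0.   ]
[1.047 0.392 0.87 ] [[-0.472 -0.424 -0.773]]
top [[513.3, 0.0, 318.4], [0.0, 513.3, 196.9], [0.0, 0.0, 1.0]] [-0.08  0.    0.    0.    0.  ]
[ 0.435 -0.023  1.575] [[ 0.085 -0.008 -0.996]]
{'time': 0.1, 'joint_positions': [-1.223, 0.333, -0.065, 1.461, 0.022, 1.35, -0.088], 'joint_vel': [-0.001, -0.002, 0.001, -0.002, 0.0, 0.0, 0.0], 'joint_torque': [0.001, -62.455, 0.024, -39.072, -0.062, 0.037, 0.0], 'ee_pos': [0.226, 0.582, 0.222], 'eef_rot': [0.184, 0.983, -0.001, -0.0], 'ft_force': [-0.016, 0.977, 0.102], 'torque': [-0.038, -0.004, 0.032], 'grip_force': 0.0, 'width': 0.087}
```

View pics/scene0.png

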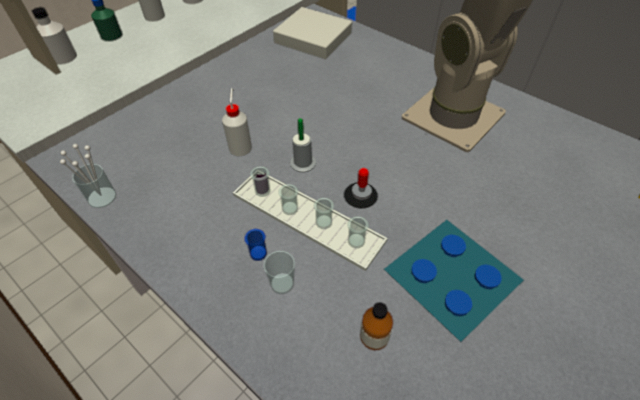

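View pics/top0.png

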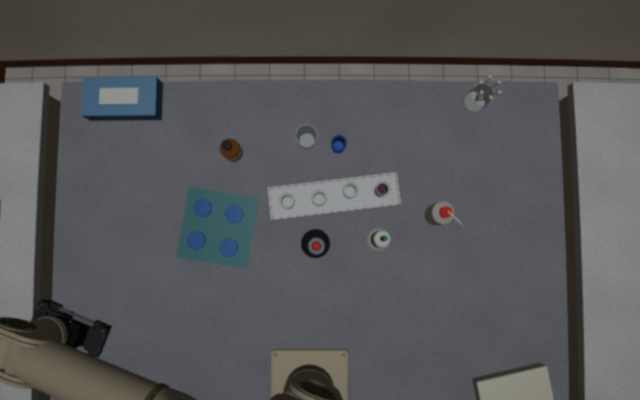

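The top view shows tray (268-400,173-220) with three clean jars at about (288,201), (319,199), (350,191) and the stained one at (382,189). Lids are at (203,207), (234,213), (196,240), (229,247), the tool at (316,245), the brush at (381,239), and the blue decoy at (339,144).

```bash
python3 - <<'E'
from h import *
T=snap('top');S=snap('scene')
def blobs(c,f,amin):
    h=cv2.cvtColor(c['image'],cv2.COLOR_RGB2HSV).astype(int); m=f(h[...,0],h[...,1],h[...,2]).astype(np.uint8)
    n,l,st,ce=cv2.connectedComponentsWithStats(m)
    return [(ce[i],st[i],l==i) for i in range(1,n) if st[i,4]>=amin]
B=lambda h,s,v:(h>102)&(h<125)&(s>150)&(v>60)
R=lambda h,s,v:((h<6)|(h>174))&(s>170)&(v>90)
G=lambda h,s,v:(h>55)&(h<85)&(s>130)&(v>30)
P=lambda h,s,v:(h>135)&(h<172)&(s>40)&(v<130)
for nm,f,z in(('blue',B,.014),('red',R,.087),('green',G,.158),('purple',P,.05)):
  for cn,c in(('top',T),('scene',S)):
    X=cloud(c)
    for ce,st,l in blobs(c,f,12):
        w=X[l]
        print(nm,cn,ce.round(1),st.tolist(),'plane',onz(c,[ce],z)[0].round(4),'cloud',np.median(w,0).round(3),'zmax',np.percentile(w[:,2],95).round(3))
# tray and mat: cloud/mask corners
h=cv2.cvtColor(T['image'],cv2.COLOR_RGB2HSV)
for nm,m,z in(('mat',(h[...,0]>80)&(h[...,0]<100)&(h[...,1]>110),.002),('tray',(h[...,1]<25)&(h[...,2]>120),.013)):
    m=m.astype(np.uint8); m[:165]=0;m[290:]=0;m[:,:170]=0;m[:,410:]=0
    if nm=='tray': m[222:]=0
    cs,_=cv2.findContours(cv2.morphologyEx(m,cv2.MORPH_CLOSE,np.ones((5,5))),0,2); q=max(cs,key=cv2.contourArea)
    b=cv2.boxPoints(cv2.minAreaRect(q)); w=onz(T,b,z); print(nm,w.round(3).tolist(),w.mean(0).round(3),np.linalg.norm(w[0]-w[1]).round(3),np.linalg.norm(w[2]-w[1]).round(3))
a=cv2.resize(T['image'][165:260,262:458],None,fx=4,fy=4,interpolation=2); b=cv2.resize(S['image'][110:275,225:395],None,fx=4,fy=4,interpolation=2)
cv2.imwrite('pics/t1.png',a[:,:,::-1]);cv2.imwrite('pics/s1.png',cv2.resize(b,None,fx=.85,fy=.85)[:,:,::-1])
E
```

```text
blue top [338.2 143.9] [332, 136, 14, 16, 159] plane [ 0.742  -0.0914  0.014 ] cloud [ 0.74  -0.091  0.044] zmax 0.076
blue top [201.9 207.7] [194, 200, 17, 17, 231] plane [0.5451 0.3259 0.014 ] cloud [0.544 0.325 0.017] zmax 0.024
blue top [232.7 213.4] [225, 206, 17, 16, 189] plane [0.5276 0.2313 0.014 ] cloud [0.528 0.23  0.018] zmax 0.023
blue top [195.7 239.9] [187, 232, 18, 17, 237] plane [0.4467 0.3433 0.014 ] cloud [0.447 0.342 0.018] zmax 0.023
blue top [227.8 247.4] [220, 239, 17, 17, 214] plane [0.4244 0.2448 0.014 ] cloud [0.426 0.244 0.018] zmax 0.023
blue scene [96.7  2.4] [92, 0, 10, 6, 45] plane [ 0.3402 -1.44    0.014 ] cloud [ 0.44  -1.185  0.133] zmax 0.142
blue scene [351.4  13.2] [347, 7, 9, 14, 89] plane [-0.2679 -0.6116  0.014 ] cloud [-0.958 -1.14  -0.437] zmax -0.428
blue scene [255.9 243.5] [245, 229, 21, 31, 483] plane [ 0.7227 -0.1049  0.014 ] cloud [ 0.736 -0.08   0.051] zmax 0.074
blue scene [453.  245.1] [441, 235, 25, 22, 421] plane [0.4232 0.2463 0.014 ] cloud [0.426 0.247 0.018] zmax 0.021
blue scene [423.6 270.3] [412, 259, 25, 24, 465] plane [0.525
[... 901 characters left out ...]
98, 119, 5, 21, 75] plane [ 0.4732 -0.1859  0.158 ] cloud [ 0.453 -0.206  0.135] zmax 0.158
purple top [381.6 188.9] [377, 185, 10, 9, 74] plane [ 0.5983 -0.2191  0.05  ] cloud [ 0.602 -0.223  0.015] zmax 0.031
purple top [ 76.6 337. ] [74, 334, 7, 7, 12] plane [0.1565 0.6903 0.05  ] cloud [0.218 0.532 0.389] zmax 0.395
purple scene [259.8 175.5] [257, 175, 7, 2, 13] plane [ 0.5864 -0.2289  0.05  ] cloud [ 0.586 -0.23   0.05 ] zmax 0.053
mat [[0.395, 0.246, 0.002], [0.395, 0.246, 0.002], [0.395, 0.249, 0.002], [0.395, 0.249, 0.002]] [0.395 0.248 0.002] 0.0 0.003
tray [[0.609, 0.128, 0.013], [0.656, -0.271, 0.013], [0.557, -0.281, 0.013], [0.51, 0.116, 0.013]] [ 0.583 -0.077  0.013] 0.402 0.1
```

View pics/t1.png

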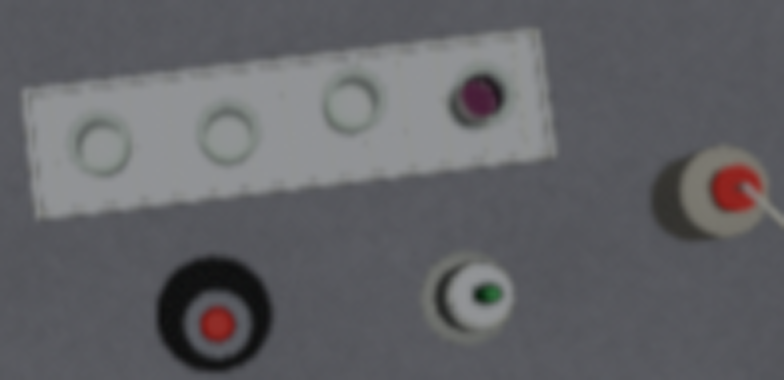

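View pics/s1.png

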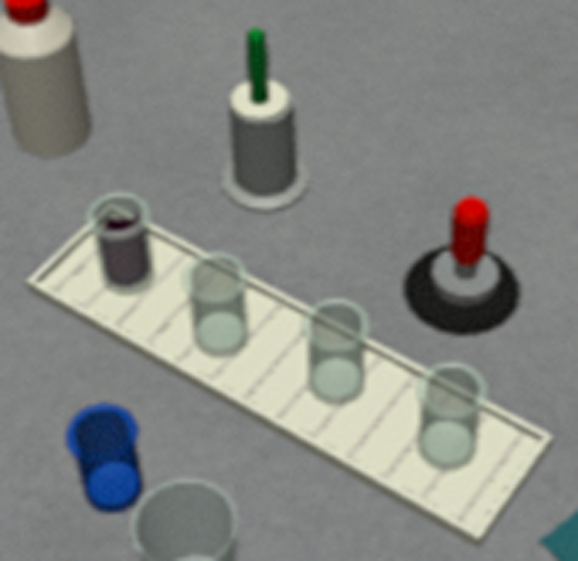

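```bash
python3 - <<'E'
from h import *
T=snap('top');S=snap('scene')
for n,c in(('top',T),('scene',S)):
    X=cloud(c)
    Xr=X-[.583,-.077,0]; a=np.arctan2(.047,-.397); y=np.array([-.118,.993,0]); x=np.array([.993,.118,0])
    m=(abs(Xr@x)<.06)&(abs(Xr@y)<.21)&(X[...,2]>.062)&(X[...,2]<.1)
    k,l,st,ce=cv2.connectedComponentsWithStats(cv2.dilate(m.astype(np.uint8),np.ones((3,3))))
    for i in range(1,k):
        w=X[(l==i)&m]; print(n,'rim',len(w),((w.min(0)+w.max(0))/2).round(4),(w.max(0)-w.min(0)).round(3))
    h=cv2.cvtColor(c['image'],cv2.COLOR_RGB2HSV)
    # tool pad (black), steel, guard, brush handle
    for nm,ctr,r,z0,z1 in(('toolhandle',(.432,-.02),.035,.06,.1),('tooldisc',(.432,-.02),.04,.009,.02),('guard',(.45,-.205),.045,.08,.1),('brushh',(.45,-.205),.045,.11,.17)):
        q=(np.hypot(X[...,0]-ctr[0],X[...,1]-ctr[1])<r)&(X[...,2]>z0)&(X[...,2]<z1)
        w=X[q]
        if len(w): print(n,nm,len(w),w.mean(0).round(4),((w.min(0)+w.max(0))/2).round(4),(w.max(0)-w.min(0)).round(3))
    blk=((h[...,2]<45)).astype(np.uint8)
    k,l,st,ce=cv2.connectedComponentsWithStats(blk)
    for i in range(1,k):
        if st[i,4]>100:
            o=onz(c,[ce[i]],.002)[0]
            if np.hypot(o[0]-.43,o[1]+.02)<.06:
                cs,_=cv2.findContours((l==i).astype(np.uint8),0,2);(e,_,_)=cv2.fitEllipse(cs[0]); print(n,'pad',st[i].tolist(),onz(c,[e],.002)[0].round(4))
g=cv2.resize(cv2.cvtColor(T['image'],cv2.COLOR_RGB2GRAY),None,fx=4,fy=4,interpolation=2)
for nm,(u0,v0,u1,v1),z,rr in(('jars',(268,172,402,220),.078,(28,42)),('pad',(295,225,340,262),.002,(50,62)),('guard',(365,225,395,255),.09,(26,40))):
    C=cv2.HoughCircles(g[v0*4:v1*4,u0*4:u1*4],cv2.HOUGH_GRADIENT,1.5,60,param1=60,param2=18,minRadius=rr[0],maxRadius=rr[1])
    if C is not None:
        for cc in C[0][:6]:
            uv=(cc[:2]+.5)/4-.5+[u0,v0]; print('hough',nm,uv.round(1),cc[2]/4,onz(T,[uv],z)[0].round(4))
E
```

```text
top rim 109 [ 0.5997 -0.2184  0.0761] [0.046 0.045 0.026]
top rim 108 [ 0.5939 -0.1242  0.0755] [0.045 0.044 0.02 ]
top rim 101 [ 0.5719 -0.0301  0.078 ] [0.048 0.044 0.023]
top rim 102 [0.5631 0.0637 0.0774] [0.047 0.044 0.021]
top toolhandle 72 [ 0.4308 -0.0227  0.0861] [ 0.4303 -0.0226  0.0847] [0.026 0.023 0.019]
top tooldisc 130 [ 0.4306 -0.023   0.0143] [ 0.4316 -0.0287  0.0145] [0.061 0.061 0.011]
top guard 198 [ 0.4492 -0.2114  0.092 ] [ 0.4501 -0.2124  0.0904] [0.049 0.049 0.019]
top brushh 35 [ 0.4517 -0.211   0.1495] [ 0.4523 -0.2122  0.1385] [0.014 0.014 0.048]
top pad [302, 230, 28, 28, 372] [ 0.4373 -0.0198  0.002 ]
scene rim 204 [ 0.5965 -0.2151  0.0722] [0.048 0.046 0.02 ]
scene rim 215 [ 0.5934 -0.1202  0.072 ] [0.047 0.046 0.02 ]
scene rim 220 [ 0.5689 -0.0276  0.0722] [0.047 0.046 0.02 ]
scene rim 240 [0.561  0.0657 0.0721] [0.047 0.047 0.02 ]
scene toolhandle 136 [ 0.4341 -0.0173  0.0792] [ 0.431  -0.0192  0.0764] [0.026 0.027 0.031]
scene tooldisc 176 [ 0.4346 -0.017   0.015 ] [ 0.4292 -0.0204  0.0145] [0.05 0.05 0.01]
scene guard 213 [ 0.4547 -0.2041  0.0908] [ 0.4491 -0.208   0.0901] [0.05  0.047 0.02 ]
scene brushh 106 [ 0.453  -0.2077  0.1377] [ 0.4504 -0.209   0.1353] [0.019 0.015 0.05 ]
scene pad [345, 184, 32, 24, 343] [ 0.4344 -0.0164  0.002 ]
hough jars [381.1 190.2] 7.13125 [ 0.5916 -0.2138  0.078 ]
hough jars [274.9 210.1] 8.9875 [0.5335 0.0972 0.078 ]
hough jars [301.2 207.4] 8.6125 [0.5411 0.0205 0.078 ]
hough jars [349.9 191.7] 7.8625 [ 0.5873 -0.1223  0.078 ]
hough jars [276.4 192.4] 8.6125 [0.5852 0.0932 0.078 ]
hough jars [325.6 204.8] 8.4625 [ 0.5488 -0.0507  0.078 ]
hough pad [314.7 242.8] 14.4125 [ 0.4382 -0.0186  0.002 ]
hough guard [381.7 238.7] 8.1125 [ 0.4495 -0.2124  0.09  ]
```

Call:
{"fn": "step_arm", "kwargs": {
  "delta_pos": [
    [0.75,-0.94,0],
    [0.75,-0.94,0],
    [0.75,-0.94,0],
    [0.75,-0.94,0],
    [0.75,-0.94,0],
    [0.75,-0.94,0],
    [0.75,-0.94,0],
    [0.75,-0.94,0],
    [0.75,-0.94,0],
    [0.75,-0.94,0],
    [0.75,-0.94,0],
    [0.75,-0.94,0]
  ],
  "turn": [0,0,0,0,0,0,0,0,0,0,0,0],
  "grip": 0.4,
  "newtons": 30
}}

```text
time: 1.5
ee_pos: [0.4521, 0.2995, 0.2227]
eef_rot: [0.184, 0.983, 0.0, 0.0]
ft_force: [0.7, 0.6, -0.2]
width: 0.0521
grip_force: 0.0
```

Call:
{"fn": "step_arm", "kwargs": {
  "delta_pos": [
    [0,-0.85,0],
    [0,-0.85,0],
    [0,-0.85,0],
    [0,-0.85,0],
    [0,-0.85,0],
    [0,-0.85,0],
    [0,-0.85,0],
    [0,-0.85,0],
    [0,-0.85,0],
    [0,-0.85,0],
    [0,-0.85,0],
    [0,-0.85,0]
  ],
  "turn": [0,0,0,0,0,0,0,0,0,0,0,0]
}}

```text
time: 2.7
ee_pos: [0.4508, 0.0449, 0.2226]
eef_rot: [0.184, 0.983, 0.0, -0.0]
ft_force: [0.4, 0.3, 0.1]
width: 0.052
grip_force: 0.0
```

Call:
{"fn": "step_arm", "kwargs": {
  "delta_pos": [
    [0,-0.85,0],
    [0,-0.85,0],
    [0,-0.85,0],
    [0,-0.85,0],
    [0,-0.85,0],
    [0,-0.85,0],
    [0,-0.85,0],
    [0,-0.85,0],
    [0,-0.85,0],
    [0,-0.85,0],
    [0,0,0],
    [0,0,0]
  ],
  "turn": [0,0,0,0,0,0,0,0,0,0,0,0]
}}

```text
time: 3.9
ee_pos: [0.4512, -0.1665, 0.2225]
eef_rot: [0.185, 0.983, 0.0, -0.0]
ft_force: [-0.4, 0.2, -0.4]
width: 0.0527
grip_force: 0.0
```

Call:
{"fn": "step_arm", "kwargs": {
  "delta_pos": [
    [-0.05,-0.87,0],
    [0,-0.87,0],
    [0,0,-0.76],
    [0,0,-0.76],
    [0,0,-0.76],
    [0,0,-0.76],
    [0,0,-0.76],
    [0,0,-0.74],
    [0,0,0]
  ],
  "turn": [0,0,0,0,0,0,0,0,0]
}}

```text
time: 4.8
ee_pos: [0.449, -0.2085, 0.1071]
eef_rot: [0.183, 0.983, 0.0, -0.002]
ft_force: [-0.3, -0.3, -0.2]
width: 0.0525
grip_force: 0.0
```

Call:
{"fn": "step_arm", "kwargs": {
  "delta_pos": [
    [0,0,0],
    [0,0,0],
    [0,0,0],
    [0,0,0],
    [0,0,0]
  ],
  "turn": [0,0,0,0,0],
  "grip": 1,
  "newtons": 30
}}

```text
time: 5.3
ee_pos: [0.4504, -0.2104, 0.1094]
eef_rot: [0.184, 0.983, 0.0, 0.0]
ft_force: [-0.7, -0.1, -0.0]
width: 0.02
grip_force: 0.0
```

Call:
{"fn": "step_arm", "kwargs": {
  "delta_pos": [
    [0,0,0],
    [0,0,0],
    [0,0,0],
    [0,0,0.4],
    [0,0,0.8],
    [0,0,0.8],
    [0,0,0.8],
    [0,0,0.8],
    [0,0,0.8],
    [0,0,0],
    [0,0,0]
  ],
  "turn": [0,0,0,0,0,0,0,0,0,0,0]
}}

```text
time: 6.4
ee_pos: [0.4502, -0.2104, 0.2192]
eef_rot: [0.184, 0.983, 0.0, 0.0]
ft_force: [-0.4, 0.1, -1.1]
width: 0.0154
grip_force: 30.0
```

```bash
cat >> h.py <<'E'
def at(X,ctr,r,z0,z1):
    q=(np.hypot(X[...,0]-ctr[0],X[...,1]-ctr[1])<r)&(X[...,2]>z0)&(X[...,2]<z1); w=X[q]
    return (len(w),)+(((w.min(0)+w.max(0))/2).round(4).tolist(),(w.max(0)-w.min(0)).round(3).tolist()) if len(w) else 0
E
python3 - <<'E'
from h import *
c=snap('scene');X=cloud(c)
s=read_state();p=s['ee_pos'];print(np.round(p,4),s['width'],s['grip_force'])
for a,b in((.10,.165),(.165,.18),(.18,.198),(.198,.21)): print(a,b,at(X,p,.045,a,b))
print(at(X,(.598,-.217),.04,.062,.09))
cv2.imwrite('pics/s2.png',cv2.resize(c['image'][40:240,180:400],None,fx=3,fy=3)[:,:,::-1])
E
```

```text
[ 0.4499 -0.2103  0.2186] 0.015199194412025547 29.99985601287335
0.1 0.165 (159, [0.4525, -0.207, 0.1441], [0.029, 0.029, 0.042])
0.165 0.18 (98, [0.4512, -0.2089, 0.1725], [0.032, 0.031, 0.015])
0.18 0.198 (4, [0.459, -0.2084, 0.1894], [0.022, 0.002, 0.017])
0.198 0.21 (141, [0.4512, -0.2086, 0.2039], [0.042, 0.042, 0.011])
(201, [0.5971, -0.2157, 0.0721], [0.046, 0.046, 0.02])
```

View pics/s2.png

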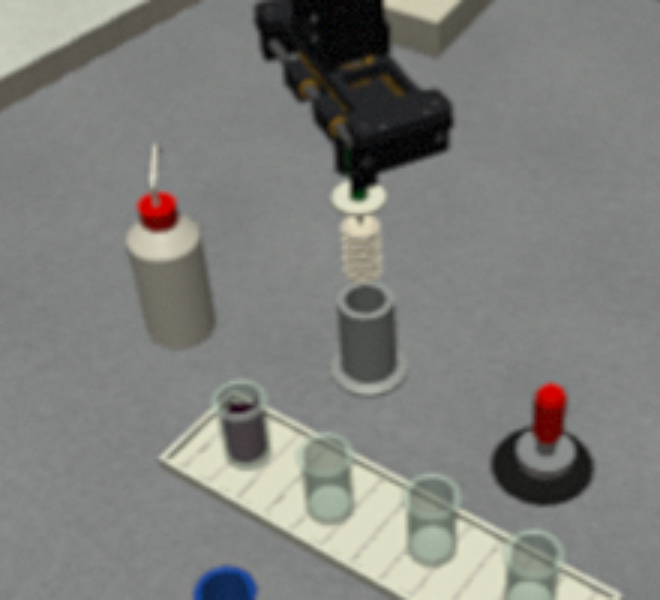

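The brush hangs straight in the gripper at about (360,230) in the crop, clear of the pot, and the jars are undisturbed.

Call:
{"fn": "step_arm", "kwargs": {
  "delta_pos": [
    [0.98,-0.04,0],
    [0.98,-0.04,0],
    [0.98,-0.04,0],
    [0.98,-0.05,0],
    [0.98,-0.05,0],
    [0.98,-0.05,0],
    [0,0,0],
    [0,0,-0.5],
    [0,0,-0.5],
    [0,0,-0.4],
    [0,0,0]
  ],
  "turn": [0,0,0,0,0,0,0,0,0,0,0]
}}

```text
time: 7.55
ee_pos: [0.5958, -0.2167, 0.182]
eef_rot: [0.184, 0.983, 0.0, -0.002]
ft_force: [-0.8, -0.5, -0.5]
width: 0.0151
grip_force: 30.0
```

```bash
python3 - <<'E'
from h import *
s=read_state();p=s['ee_pos'];print(np.round(p,4))
for n in('scene','top'):
    c=snap(n);X=cloud(c)
    print(n,'guard',at(X,p,.045,.158,.178),'bristle',at(X,p,.03,.085,.15)); print('jar',at(X,(.598,-.217),.04,.062,.081))
E
```

```text
[ 0.5958 -0.2167  0.182 ]
scene guard (138, [0.5969, -0.2135, 0.1684], [0.042, 0.041, 0.015]) bristle (257, [0.5961, -0.2124, 0.1149], [0.033, 0.028, 0.059])
jar (124, [0.5973, -0.2148, 0.0713], [0.049, 0.045, 0.019])
top guard 0 bristle 0
jar 0
```

Call:
{"fn": "step_arm", "kwargs": {
  "delta_pos": [
    [0.02,-0.04,-0.4],
    [0,0,-0.5],
    [0,0,-0.6],
    [0,0,-0.6],
    [0,0,-0.5],
    [0,0,0]
  ],
  "turn": [0,0,0,0,0,0]
}}

```text
time: 8.25
ee_pos: [0.5965, -0.2176, 0.1165]
eef_rot: [0.184, 0.983, 0.0, -0.002]
ft_force: [0.2, 0.9, -0.5]
width: 0.015
grip_force: 30.0
```

```bash
python3 - <<'E'
from h import *
s=read_state();print(np.round(s['ee_pos'],4),np.round(s['ft_force'],2))
c=snap('scene');X=cloud(c)
print('jar',at(X,(.598,-.217),.04,.062,.081),'guard',at(X,(.598,-.217),.04,.092,.12))
E
```

```text
[ 0.5965 -0.2176  0.1165] [ 0.2   0.92 -0.52]
jar (159, [0.5962, -0.2128, 0.0713], [0.046, 0.041, 0.018]) guard (92, [0.5994, -0.2128, 0.0995], [0.038, 0.037, 0.008])
```

Call:
{"fn": "step_arm", "kwargs": {
  "delta_pos": [
    [0,0,-0.09],
    [0,0,0],
    [0,0,0.65],
    [0,0,0.65],
    [0,0,0.65],
    [0,0,0.55],
    [0,0,0],
    [0,0,-0.65],
    [0,0,-0.65],
    [0,0,-0.65],
    [0,0,-0.55],
    [0,0,0]
  ],
  "turn": [0,0,0,0,0,0,0,0,0,0,0,0]
}}

```text
time: 9.5
ee_pos: [0.5966, -0.2179, 0.1141]
eef_rot: [0.184, 0.983, -0.0, -0.002]
ft_force: [0.2, -0.1, -0.7]
width: 0.0157
grip_force: 30.0
```

Call:
{"fn": "step_arm", "kwargs": {
  "delta_pos": [
    [0.08,0,0],
    [0,0,0.65],
    [0,0,0.65],
    [0,0,0.65],
    [0,0,0.55],
    [0,0,0],
    [0,0,-0.65],
    [0,0,-0.65],
    [0,0,-0.65],
    [0,0,-0.55],
    [0,0,0],
    [0,0,0]
  ],
  "turn": [0,0,0,0,0,0,0,0,0,0,0,0]
}}

```text
time: 10.7
ee_pos: [0.5995, -0.2183, 0.1164]
eef_rot: [0.184, 0.983, -0.0, -0.0]
ft_force: [0.3, 0.8, -0.8]
width: 0.0154
grip_force: 30.0
```

Call:
{"fn": "step_arm", "kwargs": {
  "delta_pos": [
    [-0.16,0,0],
    [0,0,0.65],
    [0,0,0.65],
    [0,0,0.65],
    [0,0,0.55],
    [0,0,0],
    [0,0,-0.65],
    [0,0,-0.65],
    [0,0,-0.65],
    [0,0,-0.55],
    [0,0,0],
    [0,0,0]
  ],
  "turn": [0,0,0,0,0,0,0,0,0,0,0,0]
}}

```text
time: 11.9
ee_pos: [0.5955, -0.2183, 0.1164]
eef_rot: [0.184, 0.983, -0.0, -0.0]
ft_force: [-0.2, -0.6, 0.0]
width: 0.0153
grip_force: 30.0
```

Call:
{"fn": "step_arm", "kwargs": {
  "delta_pos": [
    [0.08,0.08,0],
    [0,0,0.65],
    [0,0,0.65],
    [0,0,0.65],
    [0,0,0.55],
    [0,0,0],
    [0,0,-0.65],
    [0,0,-0.65],
    [0,0,-0.65],
    [0,0,-0.55],
    [0,0,0],
    [0,0,0]
  ],
  "turn": [0,0,0,0,0,0,0,0,0,0,0,0]
}}

```text
time: 13.1
ee_pos: [0.5975, -0.2163, 0.1164]
eef_rot: [0.184, 0.983, -0.0, -0.0]
ft_force: [0.2, -0.2, 0.7]
width: 0.0151
grip_force: 30.0
```

Call:
{"fn": "step_arm", "kwargs": {
  "delta_pos": [
    [0,-0.16,0],
    [0,0,0.65],
    [0,0,0.65],
    [0,0,0.65],
    [0,0,0.55],
    [0,0,0],
    [0,0,-0.65],
    [0,0,-0.65],
    [0,0,-0.65],
    [0,0,-0.55],
    [0,0,0],
    [0,0.08,0]
  ],
  "turn": [0,0,0,0,0,0,0,0,0,0,0,0]
}}

```text
time: 14.3
ee_pos: [0.5974, -0.2185, 0.1164]
eef_rot: [0.185, 0.983, -0.0, -0.0]
ft_force: [0.2, -0.3, -0.0]
width: 0.0155
grip_force: 30.0
```

```bash
python3 - <<'E'
from h import *
s=read_state();print(np.round(s['ee_pos'],4),np.round(s['ft_force'],2))
c=snap('scene','s3');X=cloud(c)
print('jar',at(X,(.598,-.217),.04,.062,.081),'guard',at(X,(.598,-.217),.04,.088,.12))
E
```

```text
[ 0.5974 -0.2185  0.1164] [ 0.23 -0.32 -0.05]
jar (171, [0.5964, -0.2125, 0.0714], [0.047, 0.041, 0.018]) guard (87, [0.5995, -0.2149, 0.1009], [0.038, 0.038, 0.009])
```

Call:
{"fn": "step_arm", "kwargs": {
  "delta_pos": [
    [0,0,-0.08],
    [0,0,0.65],
    [0,0,0.65],
    [0,0,0.65],
    [0,0,0.6],
    [0,0,0],
    [0,0,-0.65],
    [0,0,-0.65],
    [0,0,-0.65],
    [0,0,-0.6],
    [0,0,0],
    [0,0,0]
  ],
  "turn": [0,0,0,0,0,0,0,0,0,0,0,0]
}}

```text
time: 15.55
ee_pos: [0.5972, -0.2182, 0.1136]
eef_rot: [0.184, 0.983, -0.0, -0.001]
ft_force: [1.3, 0.1, 0.3]
width: 0.0153
grip_force: 30.0
```

Call:
{"fn": "step_arm", "kwargs": {
  "delta_pos": [
    [0,0,0],
    [0,0,0.65],
    [0,0,0.65],
    [0,0,0.65],
    [0,0,0.6],
    [0,0,0],
    [0,0,-0.65],
    [0,0,-0.65],
    [0,0,-0.65],
    [0,0,-0.6],
    [0,0,0],
    [0,0,0]
  ],
  "turn": [0,0,0,0,0,0,0,0,0,0,0,0]
}}

```text
time: 16.75
ee_pos: [0.5974, -0.2183, 0.1143]
eef_rot: [0.184, 0.983, -0.0, -0.001]
ft_force: [-0.1, 1.6, -0.4]
width: 0.0156
grip_force: 30.0
```

Call:
{"fn": "step_arm", "kwargs": {
  "delta_pos": [
    [0,0,0],
    [0,0,0.65],
    [0,0,0.65],
    [0,0,0.65],
    [0,0,0.6],
    [0,0,0],
    [0,0,-0.65],
    [0,0,-0.65],
    [0,0,-0.65],
    [0,0,-0.6],
    [0,0,0],
    [0,0,0]
  ],
  "turn": [0,0,0,0,0,0,0,0,0,0,0,0]
}}

```text
time: 17.95
ee_pos: [0.5975, -0.2183, 0.1143]
eef_rot: [0.184, 0.983, -0.0, -0.001]
ft_force: [0.3, -0.1, -0.1]
width: 0.0152
grip_force: 30.0
```

Call:
{"fn": "step_arm", "kwargs": {
  "delta_pos": [
    [0,0,0.5],
    [0,0,0.7],
    [0,0,0.8],
    [0,0,0.8],
    [0,0,0.8],
    [0,0,0.6],
    [0,0,0]
  ],
  "turn": [0,0,0,0,0,0,0]
}}

```text
time: 18.65
ee_pos: [0.5988, -0.2189, 0.223]
eef_rot: [0.184, 0.983, -0.0, 0.002]
ft_force: [1.0, -0.8, -0.6]
width: 0.0158
grip_force: 30.0
```

```bash
python3 - <<'E'
from h import *
s=read_state();print(np.round(s['ee_pos'],4),np.round(s['ft_force'],2))
c=snap('scene','s4');X=cloud(c);p=s['ee_pos']
print('jar',at(X,(.598,-.217),.04,.062,.081),'guard',at(X,p,.04,.197,.215),'bris',at(X,p,.04,.1,.18),'pot',at(X,(.45,-.21),.04,.08,.1))
E
```

```text
[ 0.5988 -0.2189  0.223 ] [ 0.98 -0.84 -0.59]
jar (204, [0.597, -0.2163, 0.0715], [0.046, 0.047, 0.019]) guard (143, [0.6008, -0.2166, 0.21], [0.042, 0.042, 0.008]) bris (215, [0.6005, -0.2153, 0.155], [0.032, 0.028, 0.05]) pot (171, [0.4488, -0.211, 0.0867], [0.05, 0.053, 0.013])
```

Call:
{"fn": "step_arm", "kwargs": {
  "delta_pos": [
    [-0.98,0.05,0],
    [-0.98,0.05,0],
    [-0.98,0.05,0],
    [-0.98,0.05,0],
    [-0.98,0.05,0],
    [-0.98,0.06,0],
    [0,0,0],
    [0,0,0],
    [0,0,-0.4],
    [0,0,0]
  ],
  "turn": [0,0,0,0,0,0,0,0,0,0]
}}

```text
time: 19.7
ee_pos: [0.4505, -0.21, 0.2081]
eef_rot: [0.184, 0.983, -0.0, -0.001]
ft_force: [-0.3, -0.2, -0.2]
width: 0.0151
grip_force: 30.0
```

Call:
{"fn": "step_arm", "kwargs": {
  "delta_pos": [
    [0,0,-0.5],
    [0,0,-0.7],
    [0,0,-0.7],
    [0,0,-0.7],
    [0,0,-0.7],
    [0,0,-0.5],
    [0,0,-0.1],
    [0,0,0],
    [0,0,0]
  ],
  "turn": [0,0,0,0,0,0,0,0,0]
}}

```text
time: 20.6
ee_pos: [0.4511, -0.2107, 0.1129]
eef_rot: [0.184, 0.983, -0.0, 0.0]
ft_force: [0.8, 0.3, -1.0]
width: 0.0151
grip_force: 30.0
```

Call:
{"fn": "step_arm", "kwargs": {
  "delta_pos": [
    [0,0,0],
    [0,0,0],
    [0,0,0],
    [0,0,0],
    [0,0,0]
  ],
  "turn": [0,0,0,0,0],
  "grip": 0.4
}}

```text
time: 21.1
ee_pos: [0.4508, -0.2104, 0.1124]
eef_rot: [0.184, 0.983, 0.0, 0.0]
ft_force: [-0.7, -0.5, -0.3]
width: 0.0466
grip_force: 0.0
```

Call:
{"fn": "step_arm", "kwargs": {
  "delta_pos": [
    [0,0,0.4],
    [0,0,0.9],
    [0,0,0.9],
    [0,0,0.9],
    [0,0,0.9],
    [0,0,0.4],
    [0,0,0]
  ],
  "turn": [0,0,0,0,0,0,0]
}}

```text
time: 21.8
ee_pos: [0.4514, -0.2107, 0.2236]
eef_rot: [0.184, 0.983, 0.0, 0.001]
ft_force: [0.8, -0.8, -0.0]
width: 0.0521
grip_force: 0.0
```

```bash
python3 - <<'E'
from h import *
s=read_state();print(np.round(s['ee_pos'],4),np.round(s['ft_force'],2))
c=snap('scene','s5');X=cloud(c)
print('guard',at(X,(.45,-.21),.045,.08,.1),'handle',at(X,(.45,-.21),.045,.11,.17))
h=cv2.cvtColor(c['image'],cv2.COLOR_RGB2HSV).astype(int)
m=((h[...,0]>102)&(h[...,0]<125)&(h[...,1]>150)&(h[...,2]>60)).astype(np.uint8)
k,l,st,ce=cv2.connectedComponentsWithStats(m)
for i in range(1,k):
    if st[i,4]>200: print('lid',X[l==i].mean(0).round(4),((X[l==i].min(0)+X[l==i].max(0))/2).round(4))
for q in((.597,-.216),(.5937,-.1222),(.5704,-.0289),(.562,.0647)): print('jar',at(X,q,.04,.062,.09))
E
```

```text
[ 0.4514 -0.2107  0.2236] [ 0.8  -0.82 -0.01]
guard (204, [0.4489, -0.2084, 0.0891], [0.053, 0.045, 0.018]) handle (99, [0.4526, -0.2082, 0.1359], [0.016, 0.015, 0.051])
lid [ 0.738  -0.0813  0.0546] [0.8794 0.1419 0.4378]
lid [0.4273 0.2473 0.0196] [0.721  0.3055 0.4368]
lid [0.532  0.2335 0.0251] [0.7727 0.2963 0.4367]
lid [0.449  0.3459 0.0197] [0.7327 0.3549 0.4365]
lid [0.5473 0.3287 0.021 ] [0.7816 0.3462 0.4367]
jar (201, [0.597, -0.2165, 0.0727], [0.044, 0.049, 0.02])
jar (207, [0.5935, -0.1207, 0.0727], [0.046, 0.048, 0.021])
jar (218, [0.5708, -0.0278, 0.0721], [0.045, 0.046, 0.02])
jar (235, [0.5611, 0.0658, 0.0724], [0.047, 0.047, 0.02])
```

Call:
{"fn": "step_arm", "kwargs": {
  "delta_pos": [
    [0,0.96,0],
    [0,0.96,0],
    [0,0.96,0],
    [0,0.96,0],
    [0,0.96,0],
    [0,0.96,0],
    [0,0.96,0],
    [0,0.96,0],
    [0,0.96,0],
    [0,0.96,0],
    [0,0.96,0],
    [0,0.96,0]
  ],
  "turn": [0,0,0,0,0,0,0,0,0,0,0,0],
  "grip": 0
}}

```text
time: 23.05
ee_pos: [0.45, 0.0784, 0.2209]
eef_rot: [0.184, 0.983, -0.0, -0.001]
ft_force: [0.0, 0.0, -0.5]
width: 0.0871
grip_force: 0.0
```

Call:
{"fn": "step_arm", "kwargs": {
  "delta_pos": [
    [-0.2,0.96,0],
    [-0.2,0.96,0],
    [-0.2,0.96,0],
    [-0.2,0.96,0],
    [-0.2,0.96,0],
    [0,0.96,0],
    [0,0.96,0],
    [0,0,-0.8],
    [0,0,-0.8],
    [0,0,-0.8],
    [0,0,-0.8],
    [0,0,0]
  ],
  "turn": [0,0,0,0,0,0,0,0,0,0,0,0]
}}

```text
time: 24.25
ee_pos: [0.4237, 0.2441, 0.1387]
eef_rot: [0.184, 0.983, -0.002, -0.002]
ft_force: [-1.3, -0.6, 0.1]
width: 0.0868
grip_force: 0.0
```

```bash
cat >> h.py <<'E'
def lids(c):
    X=cloud(c); h=cv2.cvtColor(c['image'],cv2.COLOR_RGB2HSV).astype(int)
    m=((h[...,0]>102)&(h[...,0]<125)&(h[...,1]>150)&(h[...,2]>60)).astype(np.uint8)
    k,l,st,ce=cv2.connectedComponentsWithStats(m)
    for i in range(1,k):
        if st[i,4]>60: print('blue',st[i,4],np.median(X[l==i],0).round(4),'centroid@.014',onz(c,[ce[i]],.014)[0].round(4))
E
python3 - <<'E'
from h import *
s=read_state();print(np.round(s['ee_pos'],4),np.round(s['ft_force'],2))
lids(snap('scene')); lids(snap('top'))
E
```

```text
[0.4237 0.2441 0.1387] [-1.35 -0.56  0.13]
blue 88 [-0.9579 -1.1436 -0.437 ] centroid@.014 [-0.2683 -0.612   0.014 ]
blue 482 [ 0.7364 -0.0796  0.0512] centroid@.014 [ 0.7228 -0.1048  0.014 ]
blue 423 [0.4265 0.2471 0.0183] centroid@.014 [0.4233 0.2464 0.014 ]
blue 467 [0.5276 0.2322 0.0181] centroid@.014 [0.5253 0.2315 0.014 ]
blue 488 [0.4484 0.3463 0.0184] centroid@.014 [0.4452 0.3458 0.014 ]
blue 547 [0.5463 0.3289 0.0185] centroid@.014 [0.5434 0.3283 0.014 ]
blue 159 [ 0.7398 -0.0909  0.0449] centroid@.014 [ 0.742  -0.0914  0.014 ]
blue 233 [0.544  0.3249 0.0183] centroid@.014 [0.5451 0.326  0.014 ]
blue 194 [0.5282 0.2298 0.0178] centroid@.014 [0.5275 0.2304 0.014 ]
```

Call:
{"fn": "step_arm", "kwargs": {
  "delta_pos": [
    [0,0,-0.9],
    [0,0,-0.9],
    [0,0,-0.9],
    [0,0,-0.9],
    [0,0,-0.9],
    [0,0,-0.6],
    [0,0,0],
    [0,0,0]
  ],
  "turn": [0,0,0,0,0,0,0,0]
}}

```text
time: 25.15
ee_pos: [0.4263, 0.2459, 0.0158]
eef_rot: [0.184, 0.983, 0.0, 0.0]
ft_force: [-0.2, -0.5, -0.0]
width: 0.0866
grip_force: 0.0
```

Call:
{"fn": "step_arm", "kwargs": {
  "delta_pos": [
    [0,0,-0.4],
    [0,0,0]
  ],
  "turn": [0,0]
}}

```text
time: 25.35
ee_pos: [0.4256, 0.2456, 0.0046]
eef_rot: [0.184, 0.983, 0.0, -0.0]
ft_force: [-1.5, -0.9, -0.0]
width: 0.087
grip_force: 0.0
```

Call:
{"fn": "step_arm", "kwargs": {
  "delta_pos": [
    [0,0,0],
    [0,0,0],
    [0,0,0],
    [0,0,0],
    [0,0,0],
    [0,0,0]
  ],
  "turn": [0,0,0,0,0,0],
  "grip": 1,
  "newtons": 20
}}

```text
time: 25.95
ee_pos: [0.4258, 0.2456, 0.0049]
eef_rot: [0.184, 0.983, 0.0, 0.0]
ft_force: [-0.5, -0.2, 1.3]
width: 0.0551
grip_force: 20.0
```

Call:
{"fn": "step_arm", "kwargs": {
  "delta_pos": [
    [0,0,0.2],
    [0,0,0.5],
    [0,0,0.8],
    [0,0,0.9],
    [0,0,0.9],
    [0,0,0.9],
    [0,0,0.9],
    [0,0,0.3],
    [0,0,0],
    [0,0,0]
  ],
  "turn": [0,0,0,0,0,0,0,0,0,0]
}}

```text
time: 26.95
ee_pos: [0.4253, 0.2453, 0.1392]
eef_rot: [0.184, 0.983, -0.0, -0.0]
ft_force: [0.0, 0.0, -1.6]
width: 0.0548
grip_force: 20.0
```

```bash
python3 - <<'E'
from h import *
s=read_state();print(np.round(s['ee_pos'],4),s['width'])
c=snap('scene');lids(c);p=s['ee_pos']
u=np.array([[p[0],p[1],p[2]]]);q=c['view']@np.r_[u[0],1];uv=(int(c['mtx'][0,0]*q[0]/-q[2]+c['mtx'][0,2]),int(c['mtx'][1,1]*-q[1]/-q[2]+c['mtx'][1,2]));print(uv)
cv2.imwrite('pics/s6.png',cv2.resize(c['image'][uv[1]-60:uv[1]+60,uv[0]-80:uv[0]+80],None,fx=4,fy=4)[:,:,::-1])
E
```

```text
[0.4253 0.2453 0.1392] 0.0547895108665249
blue 88 [-0.9569 -1.1439 -0.4374] centroid@.014 [-0.2683 -0.612   0.014 ]
blue 380 [0.4314 0.2433 0.1523] centroid@.014 [0.3115 0.215  0.014 ]
blue 484 [ 0.7363 -0.0796  0.052 ] centroid@.014 [ 0.7227 -0.1049  0.014 ]
blue 465 [0.5276 0.2325 0.018 ] centroid@.014 [0.5252 0.2315 0.014 ]
blue 495 [0.4484 0.3461 0.0183] centroid@.014 [0.4452 0.3457 0.014 ]
blue 549 [0.5461 0.3287 0.0183] centroid@.014 [0.5434 0.3283 0.014 ]
(465, 212)
```

View pics/s6.png

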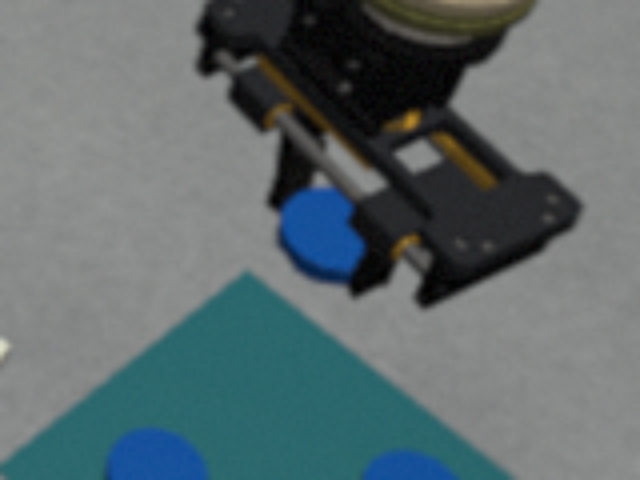

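Lid held level between the fingers at (325,235) in the crop.

Call:
{"fn": "step_arm", "kwargs": {
  "delta_pos": [
    [0.68,-0.9,0],
    [0.68,-0.9,0],
    [0.68,-0.9,0],
    [0.68,-0.9,0],
    [0.68,-0.9,0],
    [0.68,-0.9,0],
    [0.68,-0.9,0],
    [0.7,-0.92,0],
    [0,0,0],
    [0,0,-0.6],
    [0,0,-0.6],
    [0,0,0]
  ],
  "turn": [0,0,0,0,0,0,0,0,0,0,0,0]
}}

```text
time: 28.2
ee_pos: [0.5597, 0.0659, 0.1063]
eef_rot: [0.184, 0.983, -0.001, -0.003]
ft_force: [0.3, 0.9, -1.2]
width: 0.0548
grip_force: 20.0
```

```bash
python3 - <<'E'
from h import *
s=read_state();print(np.round(s['ee_pos'],4),s['width'],np.round(s['eef_rot'],4))
c=snap('scene','s7');X=cloud(c);p=s['ee_pos'];lids(c)
print(at(X,(.562,.0647),.035,.062,.08))
E
```

```text
[0.5597 0.0659 0.1063] 0.054787091718374155 [ 1.835e-01  9.830e-01 -9.000e-04 -2.500e-03]
blue 88 [-0.9587 -1.1439 -0.4386] centroid@.014 [-0.2683 -0.612   0.014 ]
blue 138 [0.5784 0.0674 0.1195] centroid@.014 [0.5082 0.0173 0.014 ]
blue 483 [ 0.7366 -0.0796  0.0519] centroid@.014 [ 0.7227 -0.1048  0.014 ]
blue 465 [0.5278 0.2325 0.018 ] centroid@.014 [0.5252 0.2314 0.014 ]
blue 490 [0.4486 0.3461 0.0184] centroid@.014 [0.4452 0.3457 0.014 ]
blue 546 [0.5464 0.3289 0.0186] centroid@.014 [0.5433 0.3283 0.014 ]
(102, [0.5696, 0.0657, 0.0711], [0.029, 0.046, 0.018])
```

Call:
{"fn": "step_arm", "kwargs": {
  "delta_pos": [
    [0,0,-0.4],
    [0,0,-0.3],
    [0,0,-0.2],
    [0,0,0],
    [0,0,0]
  ],
  "turn": [0,0,0,0,0]
}}

```text
time: 28.75
ee_pos: [0.5623, 0.065, 0.0874]
eef_rot: [0.184, 0.983, 0.0, 0.0]
ft_force: [0.3, -0.6, 0.2]
width: 0.0547
grip_force: 20.0
```

Call:
{"fn": "step_arm", "kwargs": {
  "delta_pos": [
    [0,0,-0.2],
    [0,0,-0.14],
    [0,0,0],
    [0,0,0]
  ],
  "turn": [0,0,0,0]
}}

```text
time: 29.15
ee_pos: [0.5622, 0.065, 0.0788]
eef_rot: [0.184, 0.983, 0.0, -0.0]
ft_force: [-0.3, -0.1, -0.3]
width: 0.0549
grip_force: 20.0
```

Near seat height with no force. I'll release here and lift.

Call:
{"fn": "step_arm", "kwargs": {
  "delta_pos": [
    [0,0,0],
    [0,0,0],
    [0,0,0],
    [0,0,0]
  ],
  "turn": [0,0,0,0],
  "grip": 0
}}

```text
time: 29.55
ee_pos: [0.5622, 0.0651, 0.0789]
eef_rot: [0.184, 0.983, 0.0, 0.0]
ft_force: [0.7, 0.2, 0.3]
width: 0.0794
grip_force: 0.0
```

Call:
{"fn": "step_arm", "kwargs": {
  "delta_pos": [
    [0,0,0.2],
    [0,0,0.5],
    [0,0,0.8],
    [0,0,0.9],
    [0,0,0.9],
    [-0.2,0.9,0],
    [-0.2,0.9,0],
    [-0.2,0.9,0],
    [-0.2,0.9,0],
    [-0.2,0.9,0],
    [-0.2,0.9,0],
    [-0.2,0.9,0]
  ],
  "turn": [0,0,0,0,0,0,0,0,0,0,0,0]
}}

```text
time: 30.75
ee_pos: [0.5272, 0.2235, 0.1626]
eef_rot: [0.184, 0.983, 0.0, 0.0]
ft_force: [-0.3, -0.6, 0.3]
width: 0.0869
grip_force: 0.0
```

```bash
python3 - <<'E'
from h import *
s=read_state();print(np.round(s['ee_pos'],4),s['width'])
c=snap('scene','s8');X=cloud(c);lids(c)
print(at(X,(.562,.0647),.035,.079,.11)); print('on .09',[onz(c,[[0,0]],.09) is None])
w=X[(np.hypot(X[...,0]-.562,X[...,1]-.065)<.026)&(X[...,2]>.085)]
A=np.c_[w[:,:2]-[.562,.065],np.ones(len(w))]; print(np.linalg.lstsq(A,w[:,2],rcond=None)[0].round(4))
E
```

```text
[0.5272 0.2235 0.1626] 0.08691645376418454
blue 88 [-0.9599 -1.1409 -0.4368] centroid@.014 [-0.2683 -0.612   0.014 ]
blue 396 [0.5624 0.0692 0.0916] centroid@.014 [0.5146 0.0368 0.014 ]
blue 481 [ 0.7363 -0.0799  0.0514] centroid@.014 [ 0.7227 -0.1048  0.014 ]
blue 467 [0.5278 0.2323 0.0182] centroid@.014 [0.5252 0.2315 0.014 ]
blue 492 [0.4481 0.3459 0.0184] centroid@.014 [0.4452 0.3457 0.014 ]
blue 547 [0.5461 0.3288 0.0185] centroid@.014 [0.5433 0.3283 0.014 ]
(446, [0.561, 0.0665, 0.0881], [0.055, 0.055, 0.017])
on .09 [False]
[-0.0165 -0.0083  0.0918]
```

Call:
{"fn": "step_arm", "kwargs": {
  "delta_pos": [
    [0,0.3,-0.6],
    [0,0,-0.9],
    [0,0,-0.9],
    [0,0,-0.9],
    [0,0,-0.9],
    [0,0,-0.9],
    [0,0,-0.6],
    [0,0,0],
    [0,0,0]
  ],
  "turn": [0,0,0,0,0,0,0,0,0]
}}

```text
time: 31.7
ee_pos: [0.5276, 0.2298, 0.0192]
eef_rot: [0.185, 0.983, -0.0, 0.0]
ft_force: [0.5, -0.5, 0.5]
width: 0.087
grip_force: 0.0
```

Down 14 mm, close, lift 135 mm.

Call:
{"fn": "step_arm", "kwargs": {
  "delta_pos": [
    [-0.02,0.04,-0.4],
    [0,0,-0.16],
    [0,0,0]
  ],
  "turn": [0,0,0]
}}

```text
time: 32.0
ee_pos: [0.5264, 0.231, 0.0044]
eef_rot: [0.184, 0.983, -0.0, -0.0]
ft_force: [-0.0, -0.9, -0.4]
width: 0.0868
grip_force: 0.0
```

Call:
{"fn": "step_arm", "kwargs": {
  "delta_pos": [
    [0,0,0],
    [0,0,0],
    [0,0,0],
    [0,0,0],
    [0,0,0],
    [0,0,0]
  ],
  "turn": [0,0,0,0,0,0],
  "grip": 1,
  "newtons": 20
}}

```text
time: 32.6
ee_pos: [0.5268, 0.2311, 0.0049]
eef_rot: [0.184, 0.983, 0.0, 0.0]
ft_force: [0.6, -0.4, 1.3]
width: 0.0547
grip_force: 20.0
```

Call:
{"fn": "step_arm", "kwargs": {
  "delta_pos": [
    [0,0,0.2],
    [0,0,0.5],
    [0,0,0.8],
    [0,0,0.9],
    [0,0,0.9],
    [0,0,0.9],
    [0,0,0.9],
    [0,0,0.3],
    [0,0,0],
    [0,0,0]
  ],
  "turn": [0,0,0,0,0,0,0,0,0,0]
}}

```text
time: 33.6
ee_pos: [0.5263, 0.2309, 0.1391]
eef_rot: [0.184, 0.983, -0.0, -0.0]
ft_force: [0.2, -0.3, -0.9]
width: 0.0552
grip_force: 20.0
```

Call:
{"fn": "step_arm", "kwargs": {
  "delta_pos": [
    [0.16,-0.94,0],
    [0.16,-0.94,0],
    [0.16,-0.94,0],
    [0.16,-0.94,0],
    [0.16,-0.95,0],
    [0.16,-0.95,0],
    [0.16,-0.95,0],
    [0.16,-0.95,0],
    [0.16,-0.95,0],
    [0.16,-0.95,0],
    [0.15,-0.94,0],
    [0,0,0]
  ],
  "turn": [0,0,0,0,0,0,0,0,0,0,0,0]
}}

```text
time: 34.8
ee_pos: [0.5698, -0.0331, 0.1386]
eef_rot: [0.187, 0.982, -0.001, -0.001]
ft_force: [0.2, -0.6, -0.8]
width: 0.0546
grip_force: 20.0
```

Call:
{"fn": "step_arm", "kwargs": {
  "delta_pos": [
    [0,0,-0.6],
    [0,0,-0.6],
    [0,0,-0.5],
    [0,0,-0.37],
    [0,0,0],
    [0,0,0]
  ],
  "turn": [0,0,0,0,0,0]
}}

```text
time: 35.4
ee_pos: [0.5705, -0.0288, 0.088]
eef_rot: [0.184, 0.983, -0.0, -0.0]
ft_force: [0.3, -0.6, 0.0]
width: 0.0555
grip_force: 20.0
```

Call:
{"fn": "step_arm", "kwargs": {
  "delta_pos": [
    [0,0,-0.2],
    [0,0,-0.17],
    [0,0,0],
    [0,0,0]
  ],
  "turn": [0,0,0,0]
}}

```text
time: 35.8
ee_pos: [0.5704, -0.0291, 0.0789]
eef_rot: [0.184, 0.983, 0.0, -0.0]
ft_force: [-0.1, -1.3, -0.5]
width: 0.0552
grip_force: 20.0
```

Call:
{"fn": "step_arm", "kwargs": {
  "delta_pos": [
    [0,0,0],
    [0,0,0],
    [0,0,0],
    [0,0,0]
  ],
  "turn": [0,0,0,0],
  "grip": 0
}}

```text
time: 36.2
ee_pos: [0.5705, -0.0289, 0.0789]
eef_rot: [0.184, 0.983, 0.0, 0.0]
ft_force: [-0.6, -0.1, -0.9]
width: 0.0793
grip_force: 0.0
```

Call:
{"fn": "step_arm", "kwargs": {
  "delta_pos": [
    [0,0,0.2],
    [0,0,0.5],
    [0,0,0.8],
    [0,0,0.9],
    [0,0,0.9],
    [-0.33,0.99,0],
    [-0.33,0.99,0],
    [-0.33,0.99,0],
    [-0.33,0.99,0],
    [-0.33,0.99,0],
    [-0.33,0.99,0],
    [-0.33,0.99,0]
  ],
  "turn": [0,0,0,0,0,0,0,0,0,0,0,0]
}}

```text
time: 37.4
ee_pos: [0.5126, 0.1452, 0.1626]
eef_rot: [0.184, 0.983, 0.0, 0.001]
ft_force: [-0.3, -0.6, -1.2]
width: 0.0873
grip_force: 0.0
```

Call:
{"fn": "step_arm", "kwargs": {
  "delta_pos": [
    [-0.33,0.99,0],
    [-0.33,0.99,0],
    [-0.33,0.99,0],
    [-0.33,0.99,0],
    [-0.33,0.99,0],
    [-0.33,0.99,0],
    [-0.33,0.99,0],
    [-0.33,0.99,0],
    [0,0,-0.8],
    [0,0,-0.8],
    [0,0,0]
  ],
  "turn": [0,0,0,0,0,0,0,0,0,0,0]
}}

```text
time: 38.5
ee_pos: [0.4457, 0.3415, 0.1199]
eef_rot: [0.184, 0.983, -0.001, -0.001]
ft_force: [0.0, -0.8, 0.3]
width: 0.0873
grip_force: 0.0
```

```bash
python3 - <<'E'
from h import *
s=read_state();print(np.round(s['ee_pos'],4),s['width'])
c=snap('scene','s9');X=cloud(c);lids(c);lids(snap('top'))
for q in((.562,.065),(.5705,-.029)):
    print(at(X,q,.035,.079,.11))
    w=X[(np.hypot(X[...,0]-q[0],X[...,1]-q[1])<.024)&(X[...,2]>.085)]
    A=np.c_[w[:,:2]-q,np.ones(len(w))]; print(np.linalg.lstsq(A,w[:,2],rcond=None)[0].round(4))
E
```

```text
[0.4457 0.3415 0.1199] 0.08727215554245664
blue 89 [-0.9563 -1.1421 -0.4367] centroid@.014 [-0.2679 -0.6116  0.014 ]
blue 359 [ 0.5719 -0.0247  0.0916] centroid@.014 [ 0.5244 -0.0667  0.014 ]
blue 396 [0.5633 0.0694 0.0916] centroid@.014 [0.5146 0.0368 0.014 ]
blue 482 [ 0.7364 -0.0802  0.0513] centroid@.014 [ 0.7228 -0.1048  0.014 ]
blue 490 [0.4481 0.3462 0.0185] centroid@.014 [0.4451 0.3458 0.014 ]
blue 546 [0.5461 0.3287 0.0184] centroid@.014 [0.5433 0.3282 0.014 ]
blue 160 [ 0.7401 -0.091   0.0448] centroid@.014 [ 0.7421 -0.0914  0.014 ]
blue 228 [0.544  0.3248 0.0173] centroid@.014 [0.5451 0.326  0.014 ]
(447, [0.5609, 0.0663, 0.0877], [0.056, 0.055, 0.017])
[ 0.0015 -0.0025  0.0918]
(413, [0.5711, -0.0286, 0.0874], [0.057, 0.056, 0.017])
[-0.0021 -0.0078  0.0918]
```

Call:
{"fn": "step_arm", "kwargs": {
  "delta_pos": [
    [0,0.04,-0.8],
    [0,0,-0.9],
    [0,0,-0.9],
    [0,0,-0.9],
    [0,0,-0.6],
    [0,0,0],
    [0,0,0]
  ],
  "turn": [0,0,0,0,0,0,0]
}}

```text
time: 39.3
ee_pos: [0.4474, 0.3437, 0.02]
eef_rot: [0.184, 0.983, 0.001, 0.0]
ft_force: [0.7, -0.2, 0.6]
width: 0.0869
grip_force: 0.0
```

Call:
{"fn": "step_arm", "kwargs": {
  "delta_pos": [
    [0,0,-0.4],
    [0,0,-0.2],
    [0,0,0]
  ],
  "turn": [0,0,0]
}}

```text
time: 39.6
ee_pos: [0.4464, 0.343, 0.0033]
eef_rot: [0.184, 0.983, -0.0, -0.0]
ft_force: [-0.4, -0.8, -1.3]
width: 0.0872
grip_force: 0.0
```

Call:
{"fn": "step_arm", "kwargs": {
  "delta_pos": [
    [0,0,0],
    [0,0,0],
    [0,0,0],
    [0,0,0],
    [0,0,0],
    [0,0,0]
  ],
  "turn": [0,0,0,0,0,0],
  "grip": 1,
  "newtons": 20
}}

```text
time: 40.2
ee_pos: [0.4468, 0.3434, 0.0039]
eef_rot: [0.184, 0.983, 0.0, 0.0]
ft_force: [0.5, 0.2, 0.9]
width: 0.0549
grip_force: 20.0
```

Call:
{"fn": "step_arm", "kwargs": {
  "delta_pos": [
    [0,0,0.2],
    [0,0,0.5],
    [0,0,0.8],
    [0,0,0.9],
    [0,0,0.9],
    [0,0,0.9],
    [0,0,0.9],
    [0,0,0.3],
    [0,0,0],
    [0,0,0]
  ],
  "turn": [0,0,0,0,0,0,0,0,0,0]
}}

```text
time: 41.2
ee_pos: [0.4464, 0.343, 0.1381]
eef_rot: [0.184, 0.983, -0.0, -0.0]
ft_force: [0.1, -0.2, -1.0]
width: 0.0553
grip_force: 20.0
```

Call:
{"fn": "step_arm", "kwargs": {
  "delta_pos": [
    [0.31,-0.98,0],
    [0.31,-0.98,0],
    [0.31,-0.98,0],
    [0.31,-0.98,0],
    [0.31,-0.98,0],
    [0.31,-0.98,0],
    [0.31,-0.98,0],
    [0.31,-0.98,0],
    [0.31,-0.98,0],
    [0.31,-0.98,0],
    [0.31,-0.98,0],
    [0.31,-0.98,0]
  ],
  "turn": [0,0,0,0,0,0,0,0,0,0,0,0]
}}

```text
time: 42.4
ee_pos: [0.5392, 0.0482, 0.1375]
eef_rot: [0.184, 0.983, -0.0, -0.001]
ft_force: [0.2, 1.0, -0.1]
width: 0.0549
grip_force: 20.0
```

Call:
{"fn": "step_arm", "kwargs": {
  "delta_pos": [
    [0.31,-0.98,0],
    [0.31,-0.98,0],
    [0.31,-0.98,0],
    [0.31,-0.98,0],
    [0.31,-0.98,0],
    [0.31,-0.98,0],
    [0.31,-0.98,0],
    [0,0,0],
    [0,0,0]
  ],
  "turn": [0,0,0,0,0,0,0,0,0]
}}

```text
time: 43.3
ee_pos: [0.5932, -0.1224, 0.1374]
eef_rot: [0.185, 0.983, -0.0, -0.001]
ft_force: [-0.2, 0.3, -0.8]
width: 0.0552
grip_force: 20.0
```

Call:
{"fn": "step_arm", "kwargs": {
  "delta_pos": [
    [0,0,-0.6],
    [0,0,-0.6],
    [0,0,-0.5],
    [0,0,-0.37],
    [0,0,0],
    [0,0,0]
  ],
  "turn": [0,0,0,0,0,0]
}}

```text
time: 43.9
ee_pos: [0.594, -0.1222, 0.087]
eef_rot: [0.184, 0.983, -0.0, -0.0]
ft_force: [-0.1, -0.1, 0.2]
width: 0.0549
grip_force: 20.0
```

Call:
{"fn": "step_arm", "kwargs": {
  "delta_pos": [
    [0,0,-0.2],
    [0,0,-0.16],
    [0,0,0],
    [0,0,0]
  ],
  "turn": [0,0,0,0]
}}

```text
time: 44.3
ee_pos: [0.594, -0.1222, 0.0781]
eef_rot: [0.184, 0.983, 0.0, 0.0]
ft_force: [-0.1, -0.3, -0.4]
width: 0.0549
grip_force: 20.0
```

Call:
{"fn": "step_arm", "kwargs": {
  "delta_pos": [
    [0,0,0],
    [0,0,0],
    [0,0,0],
    [0,0,0]
  ],
  "turn": [0,0,0,0],
  "grip": 0
}}

```text
time: 44.7
ee_pos: [0.594, -0.1222, 0.0781]
eef_rot: [0.184, 0.983, 0.0, 0.0]
ft_force: [-0.4, -0.3, -0.3]
width: 0.0796
grip_force: 0.0
```

Call:
{"fn": "step_arm", "kwargs": {
  "delta_pos": [
    [0,0,0.2],
    [0,0,0.5],
    [0,0,0.8],
    [0,0,0.9],
    [0,0,0.9],
    [-0.1,0.95,0],
    [-0.1,0.95,0],
    [-0.1,0.95,0],
    [-0.1,0.95,0],
    [-0.1,0.95,0],
    [-0.1,0.95,0],
    [-0.1,0.95,0]
  ],
  "turn": [0,0,0,0,0,0,0,0,0,0,0,0]
}}

```text
time: 45.9
ee_pos: [0.5766, 0.0449, 0.1619]
eef_rot: [0.184, 0.983, 0.0, 0.001]
ft_force: [0.0, -0.2, 0.0]
width: 0.0871
grip_force: 0.0
```

Call:
{"fn": "step_arm", "kwargs": {
  "delta_pos": [
    [-0.1,0.95,0],
    [-0.1,0.95,0],
    [-0.1,0.95,0],
    [-0.1,0.95,0],
    [-0.1,0.95,0],
    [-0.1,0.95,0],
    [-0.1,0.95,0],
    [-0.1,0.95,0],
    [-0.1,0.95,0],
    [-0.1,0.95,0],
    [-0.1,0.95,0],
    [-0.1,0.9,0]
  ],
  "turn": [0,0,0,0,0,0,0,0,0,0,0,0]
}}

```text
time: 47.1
ee_pos: [0.5465, 0.3289, 0.1619]
eef_rot: [0.184, 0.983, 0.0, 0.0]
ft_force: [-0.7, -1.2, 0.4]
width: 0.0872
grip_force: 0.0
```

```bash
python3 - <<'E'
from h import *
s=read_state();print(np.round(s['ee_pos'],4),s['width'])
c=snap('scene','s10');X=cloud(c);lids(c);lids(snap('top'))
for q in((.562,.065),(.5705,-.029),(.594,-.122)):
    print(at(X,q,.035,.079,.11))
    w=X[(np.hypot(X[...,0]-q[0],X[...,1]-q[1])<.024)&(X[...,2]>.085)]
    A=np.c_[w[:,:2]-q,np.ones(len(w))]; print(np.linalg.lstsq(A,w[:,2],rcond=None)[0].round(4))
E
```

```text
[0.5465 0.3289 0.1619] 0.08718650710594175
blue 88 [-0.9577 -1.1409 -0.4365] centroid@.014 [-0.2683 -0.612   0.014 ]
blue 334 [ 0.5943 -0.1165  0.0915] centroid@.014 [ 0.5496 -0.1672  0.014 ]
blue 359 [ 0.5716 -0.0248  0.0918] centroid@.014 [ 0.5244 -0.0667  0.014 ]
blue 395 [0.5634 0.0697 0.0918] centroid@.014 [0.5147 0.0369 0.014 ]
blue 482 [ 0.7367 -0.0802  0.0515] centroid@.014 [ 0.7228 -0.1048  0.014 ]
blue 547 [0.5462 0.3287 0.0184] centroid@.014 [0.5433 0.3283 0.014 ]
blue 159 [ 0.7396 -0.091   0.0439] centroid@.014 [ 0.742  -0.0914  0.014 ]
(447, [0.5607, 0.0658, 0.0875], [0.057, 0.056, 0.017])
[-0.0026 -0.0063  0.092 ]
(412, [0.5701, -0.0283, 0.0872], [0.055, 0.055, 0.016])
[-0.0037 -0.0101  0.0921]
(380, [0.5922, -0.1204, 0.0874], [0.056, 0.054, 0.017])
[ 0.0084 -0.0271  0.092 ]
```

Call:
{"fn": "step_arm", "kwargs": {
  "delta_pos": [
    [-0.04,-0.06,-0.8],
    [0,0,-0.9],
    [0,0,-0.9],
    [0,0,-0.9],
    [0,0,-0.9],
    [0,0,-0.8],
    [0,0,-0.5],
    [0,0,0],
    [0,0,0]
  ],
  "turn": [0,0,0,0,0,0,0,0,0]
}}

```text
time: 48.1
ee_pos: [0.5461, 0.3263, 0.0191]
eef_rot: [0.184, 0.983, 0.0, 0.0]
ft_force: [-0.1, -0.0, 1.3]
width: 0.0871
grip_force: 0.0
```

Call:
{"fn": "step_arm", "kwargs": {
  "delta_pos": [
    [-0.02,0.03,-0.4],
    [0,0,-0.16],
    [0,0,0]
  ],
  "turn": [0,0,0]
}}

```text
time: 48.4
ee_pos: [0.5446, 0.3269, 0.0035]
eef_rot: [0.184, 0.983, -0.0, -0.0]
ft_force: [-1.0, 0.2, -0.6]
width: 0.0869
grip_force: 0.0
```

Call:
{"fn": "step_arm", "kwargs": {
  "delta_pos": [
    [0,0,0],
    [0,0,0],
    [0,0,0],
    [0,0,0],
    [0,0,0],
    [0,0,0]
  ],
  "turn": [0,0,0,0,0,0],
  "grip": 1,
  "newtons": 20
}}

```text
time: 49.0
ee_pos: [0.545, 0.3271, 0.0042]
eef_rot: [0.184, 0.983, 0.0, 0.0]
ft_force: [-0.3, -0.7, 1.6]
width: 0.055
grip_force: 20.0
```

Call:
{"fn": "step_arm", "kwargs": {
  "delta_pos": [
    [0,0,0.2],
    [0,0,0.5],
    [0,0,0.8],
    [0,0,0.9],
    [0,0,0.9],
    [0,0,0.9],
    [0,0,0.9],
    [0,0,0.3],
    [0,0,0],
    [0,0,0]
  ],
  "turn": [0,0,0,0,0,0,0,0,0,0]
}}

```text
time: 50.0
ee_pos: [0.5445, 0.3268, 0.1383]
eef_rot: [0.184, 0.983, -0.0, -0.0]
ft_force: [0.3, 0.5, 0.5]
width: 0.0552
grip_force: 20.0
```

Call:
{"fn": "step_arm", "kwargs": {
  "delta_pos": [
    [0.1,-0.99,0],
    [0.1,-0.99,0],
    [0.1,-0.99,0],
    [0.1,-0.99,0],
    [0.1,-0.99,0],
    [0.1,-0.99,0],
    [0.1,-0.99,0],
    [0.1,-0.99,0],
    [0.1,-0.99,0],
    [0.1,-0.99,0],
    [0.1,-0.99,0],
    [0.1,-0.99,0]
  ],
  "turn": [0,0,0,0,0,0,0,0,0,0,0,0]
}}

```text
time: 51.2
ee_pos: [0.5742, 0.029, 0.1377]
eef_rot: [0.184, 0.983, -0.0, -0.001]
ft_force: [0.5, 0.7, -0.1]
width: 0.0548
grip_force: 20.0
```

Call:
{"fn": "step_arm", "kwargs": {
  "delta_pos": [
    [0.09,-0.99,0],
    [0.09,-0.99,0],
    [0.09,-0.99,0],
    [0.09,-0.99,0],
    [0.09,-0.99,0],
    [0.09,-0.99,0],
    [0.09,-0.99,0],
    [0.09,-0.99,0],
    [0.09,-0.99,0],
    [0.09,-0.97,0],
    [0,0,0],
    [0,0,0]
  ],
  "turn": [0,0,0,0,0,0,0,0,0,0,0,0]
}}

```text
time: 52.4
ee_pos: [0.5967, -0.2171, 0.1377]
eef_rot: [0.185, 0.983, 0.0, -0.001]
ft_force: [-0.2, 0.7, -0.6]
width: 0.055
grip_force: 20.0
```

Call:
{"fn": "step_arm", "kwargs": {
  "delta_pos": [
    [0,0,-0.6],
    [0,0,-0.6],
    [0,0,-0.5],
    [0,0,-0.37],
    [0,0,0],
    [0,0,0]
  ],
  "turn": [0,0,0,0,0,0]
}}

```text
time: 53.0
ee_pos: [0.5975, -0.2169, 0.0873]
eef_rot: [0.184, 0.983, 0.0, -0.0]
ft_force: [-0.1, -0.3, -0.4]
width: 0.0552
grip_force: 20.0
```

Call:
{"fn": "step_arm", "kwargs": {
  "delta_pos": [
    [0,0,-0.2],
    [0,0,-0.15],
    [0,0,0],
    [0,0,0]
  ],
  "turn": [0,0,0,0]
}}

```text
time: 53.4
ee_pos: [0.5974, -0.217, 0.0786]
eef_rot: [0.184, 0.983, 0.0, 0.0]
ft_force: [0.2, -0.8, -1.3]
width: 0.055
grip_force: 20.0
```

Call:
{"fn": "step_arm", "kwargs": {
  "delta_pos": [
    [0,0,0],
    [0,0,0],
    [0,0,0],
    [0,0,0]
  ],
  "turn": [0,0,0,0],
  "grip": 0
}}

```text
time: 53.8
ee_pos: [0.5975, -0.2169, 0.0787]
eef_rot: [0.184, 0.983, 0.0, 0.0]
ft_force: [-0.1, 0.2, -0.8]
width: 0.0791
grip_force: 0.0
```

Call:
{"fn": "step_arm", "kwargs": {
  "delta_pos": [
    [0,0,0.2],
    [0,0,0.5],
    [0,0,0.8],
    [0,0,0.9],
    [0,0,0.9],
    [-0.8,0.98,0],
    [-0.8,0.98,0],
    [-0.84,0.98,0],
    [-0.84,0.98,0],
    [-0.84,0.98,0],
    [-0.84,0.98,0],
    [-0.84,0.98,0]
  ],
  "turn": [0,0,0,0,0,0,0,0,0,0,0,0]
}}

```text
time: 55.0
ee_pos: [0.4519, -0.0448, 0.1622]
eef_rot: [0.185, 0.983, 0.0, 0.001]
ft_force: [0.5, 1.8, -0.5]
width: 0.0869
grip_force: 0.0
```

Call:
{"fn": "step_arm", "kwargs": {
  "delta_pos": [
    [-0.87,0.98,0],
    [0,0,0],
    [0,0,0]
  ],
  "turn": [0,0,0],
  "grip": 0.3
}}

```text
time: 55.3
ee_pos: [0.431, -0.0208, 0.1622]
eef_rot: [0.184, 0.983, 0.001, 0.001]
ft_force: [0.6, -0.9, 0.4]
width: 0.0703
grip_force: 0.0
```

```bash
python3 - <<'E'
from h import *
s=read_state();print(np.round(s['ee_pos'],4),s['width'])
c=snap('scene','s11');X=cloud(c)
for q in((.562,.065),(.5705,-.029),(.594,-.122),(.5975,-.217)):
    print(at(X,q,.035,.079,.11))
    w=X[(np.hypot(X[...,0]-q[0],X[...,1]-q[1])<.024)&(X[...,2]>.085)]
    A=np.c_[w[:,:2]-q,np.ones(len(w))]; print(np.linalg.lstsq(A,w[:,2],rcond=None)[0].round(4))
print('brush',at(X,(.45,-.21),.045,.08,.1),at(X,(.45,-.21),.045,.11,.17)); print('tool',at(X,(.4305,-.021),.03,.06,.1))
E
```

```text
[ 0.431  -0.0208  0.1622] 0.07034424484468595
(449, [0.5615, 0.0658, 0.0874], [0.055, 0.056, 0.017])
[ 0.0055 -0.0004  0.0918]
(408, [0.5698, -0.0284, 0.0876], [0.055, 0.056, 0.017])
[0.0009 0.0076 0.0919]
(364, [0.5938, -0.1247, 0.0885], [0.054, 0.055, 0.018])
[-0.008   0.0734  0.0918]
(354, [0.5965, -0.2152, 0.0877], [0.056, 0.056, 0.017])
[ 0.0091 -0.0163  0.0919]
brush (208, [0.4474, -0.2084, 0.09], [0.055, 0.047, 0.02]) (100, [0.454, -0.2076, 0.1367], [0.015, 0.014, 0.052])
tool (135, [0.4315, -0.0202, 0.0767], [0.024, 0.028, 0.033])
```

View pics/s11.png

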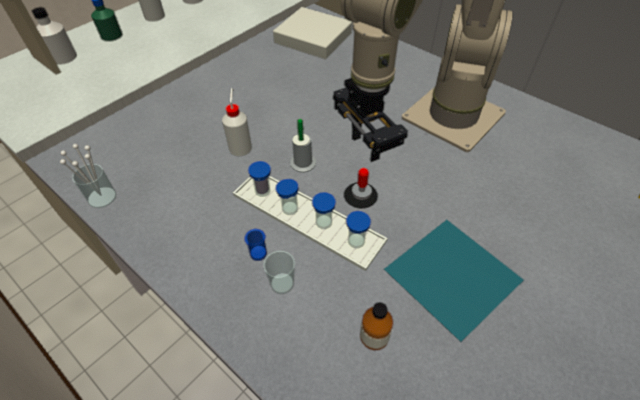

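The overview shows lids on all four jars at (260,171), (287,189), (323,203), (358,222). The second looks tilted, so I'll take a closer look.

```bash
python3 - <<'E'
from h import *
c=snap('scene');X=cloud(c);T=snap('top');XT=cloud(T)
for nm,Z in(('s',X),('t',XT)):
  for q in((.562,.065),(.5705,-.029),(.594,-.122),(.5975,-.217)):
    w=Z[(np.hypot(Z[...,0]-q[0],Z[...,1]-q[1])<.022)&(Z[...,2]>.085)]
    if len(w)>20:
        A=np.c_[w[:,:2]-q,np.ones(len(w))]; print(nm,at(Z,q,.035,.079,.11),np.linalg.lstsq(A,w[:,2],rcond=None)[0].round(4))
    print('  bead',at(Z,q,.035,.055,.076))
cv2.imwrite('pics/s12.png',cv2.resize(c['image'][150:260,235:385],None,fx=5,fy=5,interpolation=2)[:,:,::-1])
E
```

```text
s (447, [0.5615, 0.0661, 0.0875], [0.056, 0.055, 0.017]) [0.0035 0.0168 0.0919]
  bead (52, [0.5692, 0.0721, 0.0646], [0.026, 0.029, 0.019])
s (413, [0.5698, -0.0281, 0.0877], [0.055, 0.056, 0.017]) [-0.0082 -0.0074  0.0919]
  bead (58, [0.5767, -0.0231, 0.0655], [0.028, 0.031, 0.021])
s (366, [0.5938, -0.1254, 0.0877], [0.055, 0.057, 0.017]) [-0.0028  0.0982  0.0919]
  bead (79, [0.5998, -0.1146, 0.0653], [0.037, 0.032, 0.02])
s (352, [0.5964, -0.2164, 0.0876], [0.056, 0.057, 0.017]) [ 0.0019 -0.0236  0.0918]
  bead (65, [0.6015, -0.2079, 0.0658], [0.038, 0.028, 0.02])
t (285, [0.5618, 0.0642, 0.0926], [0.053, 0.053, 0.017]) [ 0.0171 -0.0081  0.092 ]
  bead 0
t (287, [0.5707, -0.0315, 0.09], [0.053, 0.052, 0.019]) [ 0.0014 -0.0131  0.0921]
  bead 0
t (283, [0.5937, -0.1277, 0.0905], [0.054, 0.054, 0.021]) [0.0229 0.09   0.092 ]
  bead 0
t (284, [0.5995, -0.218, 0.0913], [0.054, 0.053, 0.02]) [ 0.0267 -0.01    0.092 ]
  bead 0
```

View pics/s12.png

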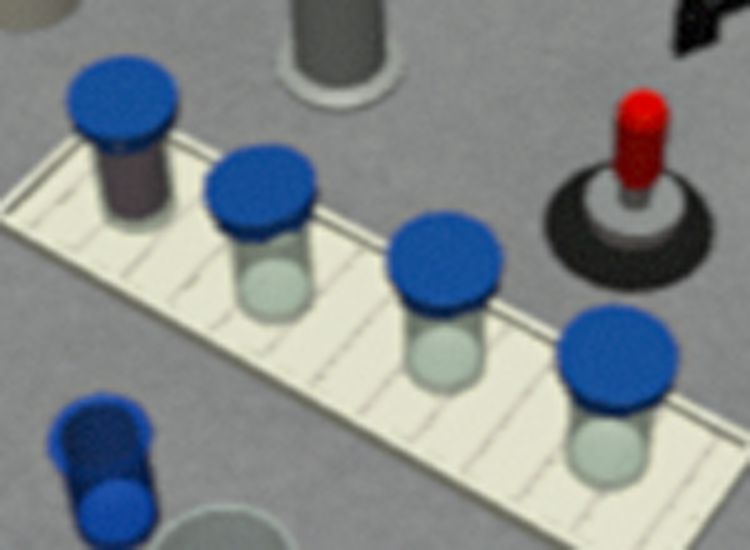

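Lid on jar b (crop (262,190)) is shifted about 4 mm toward −y and tilted 5°. It was evidently knocked. I'll lift it and lay it again.

Call:
{"fn": "step_arm", "kwargs": {
  "delta_pos": [
    [0.92,-0.6,0],
    [0.92,-0.6,0],
    [0.92,-0.6,0],
    [0.92,-0.6,0],
    [0.92,-0.6,0],
    [0.92,-0.6,0],
    [0.96,-0.63,0],
    [0,0,0],
    [0,0,-0.9],
    [0,0,-0.9],
    [0,0,0],
    [0,0,0]
  ],
  "turn": [0,0,0,0,0,0,0,0,0,0,0,0],
  "grip": 0.12
}}

```text
time: 56.65
ee_pos: [0.5925, -0.127, 0.1164]
eef_rot: [0.185, 0.983, -0.0, -0.0]
ft_force: [0.6, -0.7, 0.2]
width: 0.0764
grip_force: 0.0
```

Call:
{"fn": "step_arm", "kwargs": {
  "delta_pos": [
    [0.02,0.02,-0.5],
    [0,0,-0.5],
    [0,0,-0.5],
    [0,0,0],
    [0,0,0]
  ],
  "turn": [0,0,0,0,0]
}}

```text
time: 57.15
ee_pos: [0.593, -0.1262, 0.0782]
eef_rot: [0.184, 0.983, -0.0, -0.0]
ft_force: [0.2, -0.1, 0.7]
width: 0.0765
grip_force: 0.0
```

Call:
{"fn": "step_arm", "kwargs": {
  "delta_pos": [
    [0,0,0],
    [0,0,0],
    [0,0,0],
    [0,0,0],
    [0,0,0]
  ],
  "turn": [0,0,0,0,0],
  "grip": 1,
  "newtons": 20
}}

```text
time: 57.65
ee_pos: [0.5935, -0.1261, 0.0789]
eef_rot: [0.184, 0.983, 0.0, 0.0]
ft_force: [0.3, 0.2, 1.6]
width: 0.0548
grip_force: 20.0
```

Call:
{"fn": "step_arm", "kwargs": {
  "delta_pos": [
    [0,0,0.2],
    [0,0,0.4],
    [0,0,0.6],
    [0,0,0.6],
    [0,0,0],
    [0,0,0]
  ],
  "turn": [0,0,0,0,0,0]
}}

```text
time: 58.25
ee_pos: [0.5935, -0.1262, 0.1242]
eef_rot: [0.184, 0.983, 0.0, 0.001]
ft_force: [-0.7, -0.4, -0.6]
width: 0.055
grip_force: 20.0
```

```bash
python3 - <<'E'
from h import *
s=read_state();p=s['ee_pos'];print(np.round(p,4),s['width'])
c=snap('scene');X=cloud(c)
print('bead',at(X,(.594,-.122),.03,.062,.085))
h=cv2.cvtColor(c['image'],cv2.COLOR_RGB2HSV).astype(int)
m=(h[...,0]>102)&(h[...,0]<125)&(h[...,1]>150)&(X[...,2]>.115)&(X[...,2]<.14)&(np.hypot(X[...,0]-p[0],X[...,1]-p[1])<.035)
w=X[m];w=w[w[:,2]>np.percentile(w[:,2],95)-.007];A=np.c_[w[:,:2]-p[:2],np.ones(len(w))];print(len(w),w[:,2].max(),np.linalg.lstsq(A,w[:,2],rcond=None)[0].round(4))
cv2.imwrite('pics/s13.png',cv2.resize(c['image'][130:230,220:360],None,fx=5,fy=5,interpolation=2)[:,:,::-1])
E
```

```text
[ 0.5935 -0.1262  0.1242] 0.05497196105066041
bead (176, [0.5944, -0.1212, 0.072], [0.045, 0.045, 0.02])
34 0.13983692621966226 [0.0382 0.0546 0.1356]
```

View pics/s13.png

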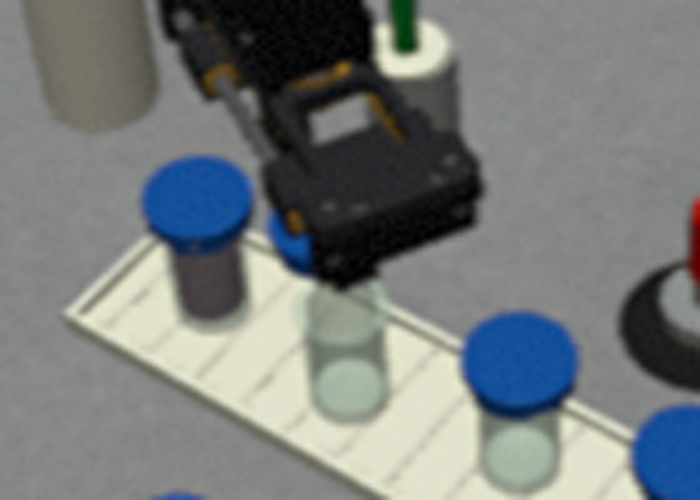

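Call:
{"fn": "step_arm", "kwargs": {
  "delta_pos": [
    [0,0.16,0],
    [0,0,0],
    [0,0,-0.5],
    [0,0,-0.5],
    [0,0,-0.4],
    [0,0,0],
    [0,0,0]
  ],
  "turn": [0,0,0,0,0,0,0]
}}

```text
time: 59.0
ee_pos: [0.593, -0.1223, 0.0881]
eef_rot: [0.184, 0.983, -0.0, -0.0]
ft_force: [1.1, 0.0, 0.3]
width: 0.0549
grip_force: 20.0
```

Call:
{"fn": "step_arm", "kwargs": {
  "delta_pos": [
    [0,0,-0.2],
    [0,0,-0.1],
    [0,0,0],
    [0,0,0]
  ],
  "turn": [0,0,0,0]
}}

```text
time: 59.4
ee_pos: [0.5933, -0.1224, 0.0812]
eef_rot: [0.184, 0.983, 0.0, 0.0]
ft_force: [-0.2, -0.1, 0.4]
width: 0.0548
grip_force: 20.0
```

Call:
{"fn": "step_arm", "kwargs": {
  "delta_pos": [
    [0,0,-0.08],
    [0,0,0],
    [0,0,0]
  ],
  "turn": [0,0,0]
}}

```text
time: 59.7
ee_pos: [0.5934, -0.1223, 0.0793]
eef_rot: [0.184, 0.983, 0.0, 0.0]
ft_force: [-0.5, -1.2, 3.1]
width: 0.0549
grip_force: 20.0
```

Call:
{"fn": "step_arm", "kwargs": {
  "delta_pos": [
    [0,0,0],
    [0,0,0],
    [0,0,0],
    [0,0,0]
  ],
  "turn": [0,0,0,0],
  "grip": 0.12
}}

```text
time: 60.1
ee_pos: [0.5931, -0.1219, 0.0789]
eef_rot: [0.184, 0.983, 0.0, -0.0]
ft_force: [-0.2, -0.7, -0.2]
width: 0.0746
grip_force: 0.0
```

Call:
{"fn": "step_arm", "kwargs": {
  "delta_pos": [
    [0,0,0.2],
    [0,0,0.5],
    [0,0,0.8],
    [0,0,0.9],
    [0,0,0.9],
    [-0.8,0.5,0],
    [-0.95,0.6,0],
    [-0.95,0.6,0],
    [-0.95,0.6,0],
    [-0.95,0.6,0],
    [-0.95,0.6,0],
    [-0.95,0.6,0]
  ],
  "turn": [0,0,0,0,0,0,0,0,0,0,0,0]
}}

```text
time: 61.3
ee_pos: [0.43, -0.0193, 0.1626]
eef_rot: [0.185, 0.983, 0.0, 0.001]
ft_force: [0.4, 0.2, 1.2]
width: 0.0768
grip_force: 0.0
```

```bash
cat >> h.py <<'E'
def jarlids():
  for n in('scene','top'):
    Z=cloud(snap(n))
    for q in((.562,.065),(.5705,-.029),(.594,-.122),(.5975,-.217)):
      w=Z[(np.hypot(Z[...,0]-q[0],Z[...,1]-q[1])<.022)&(Z[...,2]>.08)&(Z[...,2]<.1)]
      if len(w)>20:
        A=np.c_[w[:,:2]-q,np.ones(len(w))]; print(n,at(Z,q,.035,.075,.11)[:2],np.linalg.lstsq(A,w[:,2],rcond=None)[0].round(4))
E
python3 - <<'E'
from h import *
print(np.round(read_state()['ee_pos'],4)); jarlids()
E
```

```text
[ 0.43   -0.0193  0.1626]
scene (453, [0.5606, 0.066, 0.0859]) [0.0051 0.0038 0.0919]
scene (420, [0.5693, -0.0282, 0.0857]) [-0.0052 -0.0076  0.0921]
scene (377, [0.5909, -0.1231, 0.0863]) [0.042  0.0332 0.0917]
scene (360, [0.5963, -0.2162, 0.0862]) [-0.004  -0.028   0.0921]
top (285, [0.5619, 0.0642, 0.0915]) [-0.0086 -0.0028  0.0912]
top (288, [0.5708, -0.0315, 0.0929]) [ 0.011  -0.0028  0.092 ]
top (285, [0.5924, -0.1247, 0.0908]) [0.0904 0.0527 0.0918]
top (284, [0.5994, -0.2178, 0.0925]) [ 0.0019 -0.0495  0.0919]
```

Still tilted and about 2.5 mm off, because the grip kept the tilt. I'll level it by setting it on the flat mat, then regrip and re-lay it.

Call:
{"fn": "step_arm", "kwargs": {
  "delta_pos": [
    [0.92,-0.6,0],
    [0.92,-0.6,0],
    [0.92,-0.6,0],
    [0.92,-0.6,0],
    [0.92,-0.6,0],
    [0.92,-0.6,0],
    [0.92,-0.58,0],
    [0,0,0],
    [0,0,-0.9],
    [0,0,-0.9],
    [0,0,0],
    [0,0,0]
  ],
  "turn": [0,0,0,0,0,0,0,0,0,0,0,0],
  "grip": 0.12
}}

```text
time: 62.6
ee_pos: [0.5918, -0.1243, 0.1174]
eef_rot: [0.184, 0.983, -0.0, 0.0]
ft_force: [0.3, 0.0, 1.0]
width: 0.077
grip_force: 0.0
```

Call:
{"fn": "step_arm", "kwargs": {
  "delta_pos": [
    [0,0,-0.5],
    [0,0,-0.5],
    [0,0,-0.48],
    [0,0,0],
    [0,0,0]
  ],
  "turn": [0,0,0,0,0]
}}

```text
time: 63.1
ee_pos: [0.5915, -0.1242, 0.0793]
eef_rot: [0.184, 0.983, -0.0, -0.0]
ft_force: [-0.4, 0.4, 0.7]
width: 0.0765
grip_force: 0.0
```

Call:
{"fn": "step_arm", "kwargs": {
  "delta_pos": [
    [0,0,0],
    [0,0,0],
    [0,0,0],
    [0,0,0],
    [0,0,0]
  ],
  "turn": [0,0,0,0,0],
  "grip": 1,
  "newtons": 15
}}

```text
time: 63.6
ee_pos: [0.5918, -0.1244, 0.0798]
eef_rot: [0.184, 0.983, -0.0, 0.0]
ft_force: [-0.1, -0.4, 0.8]
width: 0.0549
grip_force: 15.0
```

Call:
{"fn": "step_arm", "kwargs": {
  "delta_pos": [
    [0,0,0.2],
    [0,0,0.5],
    [0,0,0.8],
    [0,0,0.8],
    [-0.19,0.98,0],
    [-0.19,0.98,0],
    [-0.19,0.98,0],
    [-0.19,0.98,0],
    [-0.19,0.98,0],
    [-0.19,0.98,0],
    [-0.19,0.98,0],
    [-0.19,0.98,0]
  ],
  "turn": [0,0,0,0,0,0,0,0,0,0,0,0]
}}

```text
time: 64.8
ee_pos: [0.5537, 0.0728, 0.1382]
eef_rot: [0.184, 0.983, 0.0, 0.0]
ft_force: [0.4, -0.7, -0.2]
width: 0.055
grip_force: 15.0
```

Call:
{"fn": "step_arm", "kwargs": {
  "delta_pos": [
    [-0.19,0.98,0],
    [-0.19,0.98,0],
    [-0.19,0.98,0],
    [-0.19,0.98,0],
    [-0.19,0.98,0],
    [-0.19,0.98,0],
    [0,0,-0.8],
    [0,0,-0.9],
    [0,0,-0.9],
    [0,0,-0.9],
    [0,0,0],
    [0,0,0]
  ],
  "turn": [0,0,0,0,0,0,0,0,0,0,0,0]
}}

```text
time: 66.0
ee_pos: [0.5256, 0.2189, 0.0506]
eef_rot: [0.184, 0.983, 0.0, 0.0]
ft_force: [-0.2, -0.2, -0.6]
width: 0.0547
grip_force: 15.0
```

Call:
{"fn": "step_arm", "kwargs": {
  "delta_pos": [
    [0,0,-0.7],
    [0,0,-0.6],
    [0,0,-0.3],
    [0,0,0],
    [0,0,0]
  ],
  "turn": [0,0,0,0,0]
}}

```text
time: 66.5
ee_pos: [0.5255, 0.2189, 0.0101]
eef_rot: [0.184, 0.983, 0.0, 0.0]
ft_force: [-0.5, -0.3, -0.3]
width: 0.055
grip_force: 15.0
```

Call:
{"fn": "step_arm", "kwargs": {
  "delta_pos": [
    [0,0,-0.1],
    [0,0,0],
    [0,0,0]
  ],
  "turn": [0,0,0]
}}

```text
time: 66.8
ee_pos: [0.5261, 0.2191, 0.0082]
eef_rot: [0.184, 0.983, 0.001, 0.001]
ft_force: [0.0, -0.7, 6.2]
width: 0.0548
grip_force: 15.0
```

Call:
{"fn": "step_arm", "kwargs": {
  "delta_pos": [
    [0,0,0],
    [0,0,0],
    [0,0,0],
    [0,0,0]
  ],
  "turn": [0,0,0,0],
  "grip": 0
}}

```text
time: 67.2
ee_pos: [0.5251, 0.2188, 0.007]
eef_rot: [0.184, 0.983, -0.0, -0.0]
ft_force: [0.3, -0.8, -0.1]
width: 0.0794
grip_force: 0.0
```

```bash
python3 - <<'E'
from h import *
print(np.round(read_state()['ee_pos'],4)); c=snap('scene'); lids(c); X=cloud(c)
p=(.526,.219); print(at(X,p,.031,.0,.022))
jarlids()
print('bead b',at(X,(.594,-.122),.03,.062,.085))
E
```

```text
[0.5251 0.2188 0.007 ]
blue 89 [-0.9636 -1.1464 -0.4377] centroid@.014 [-0.2679 -0.6116  0.014 ]
blue 305 [ 0.5988 -0.2116  0.0917] centroid@.014 [ 0.5538 -0.2716  0.014 ]
blue 360 [ 0.5724 -0.0243  0.0918] centroid@.014 [ 0.5244 -0.0667  0.014 ]
blue 396 [0.5632 0.0694 0.0917] centroid@.014 [0.5146 0.0368 0.014 ]
blue 483 [ 0.7362 -0.0797  0.0515] centroid@.014 [ 0.7227 -0.1049  0.014 ]
blue 254 [0.5377 0.2172 0.0178] centroid@.014 [0.5344 0.2167 0.014 ]
(414, [0.5269, 0.2187, 0.011], [0.059, 0.06, 0.021])
scene (451, [0.5616, 0.0662, 0.0858]) [ 0.0023 -0.0136  0.0919]
scene (419, [0.57, -0.029, 0.0858]) [-0.0216  0.0043  0.0919]
scene (362, [0.5964, -0.2161, 0.0865]) [ 0.0027 -0.0083  0.0918]
top (285, [0.562, 0.0643, 0.0915]) [-0.0036  0.0384  0.0917]
top (286, [0.5705, -0.0315, 0.0908]) [ 0.0064 -0.0144  0.0919]
top (77, [0.5938, -0.1239, 0.0813]) [0.0182 0.0191 0.0828]
top (284, [0.5996, -0.2179, 0.0913]) [-0.0045 -0.0297  0.0918]
bead b (208, [0.5937, -0.121, 0.0722], [0.047, 0.047, 0.02])
```

Call:
{"fn": "step_arm", "kwargs": {
  "delta_pos": [
    [0,0,0.5],
    [0,0,0.8],
    [0,0,0.9],
    [0,0,0.9],
    [0,0,0.9],
    [0,0,0]
  ],
  "turn": [0,0,0,0,0,0]
}}

```text
time: 67.95
ee_pos: [0.5271, 0.2196, 0.1112]
eef_rot: [0.184, 0.983, 0.002, 0.002]
ft_force: [-0.1, -0.2, -0.1]
width: 0.0868
grip_force: 0.0
```

```bash
python3 - <<'E'
from h import *
print(np.round(read_state()['ee_pos'],4)); c=snap('scene'); lids(c); X=cloud(c)
p=(.526,.219); print(at(X,p,.035,.0125,.022))
w=X[(np.hypot(X[...,0]-p[0],X[...,1]-p[1])<.024)&(X[...,2]<.03)]; print(np.linalg.lstsq(np.c_[w[:,:2],np.ones(len(w))],w[:,2],rcond=None)[0][:2])
E
```

```text
[0.5271 0.2196 0.1112]
blue 89 [-0.9599 -1.1416 -0.4364] centroid@.014 [-0.2679 -0.6116  0.014 ]
blue 308 [ 0.5983 -0.2108  0.0917] centroid@.014 [ 0.554  -0.2714  0.014 ]
blue 361 [ 0.5714 -0.025   0.0917] centroid@.014 [ 0.5244 -0.0667  0.014 ]
blue 396 [0.5631 0.0692 0.0917] centroid@.014 [0.5146 0.0368 0.014 ]
blue 482 [ 0.7367 -0.0795  0.0525] centroid@.014 [ 0.7228 -0.1048  0.014 ]
blue 461 [0.5269 0.2221 0.0182] centroid@.014 [0.5245 0.2213 0.014 ]
(436, [0.5237, 0.2216, 0.0172], [0.056, 0.054, 0.009])
[-0.09216049  0.03457953]
```

```bash
python3 - <<'E'
from h import *
for n in('scene','top'):
  c=snap(n); X=cloud(c); p=(.5255,.2212)
  w=X[(np.hypot(X[...,0]-p[0],X[...,1]-p[1])<.019)&(X[...,2]<.03)]; print(n,len(w),np.linalg.lstsq(np.c_[w[:,:2]-p,np.ones(len(w))],w[:,2],rcond=None)[0].round(4), w[:,2].min(),w[:,2].max())
c=snap('scene');cv2.imwrite('pics/s14.png',cv2.resize(c['image'][225:325,370:510],None,fx=5,fy=5,interpolation=2)[:,:,::-1])
E
```

```text
scene 197 [-0.0054  0.0156  0.0184] 0.014575095331848975 0.022445155420818486Traceback (most recent call last):
  File "<stdin>", line 4, in <module>
    return umr_minimum(a, axis, None, out, keepdims, initial, where)
ValueError: zero-size array to reduction operation minimum which has no identity
```

Call:
{"fn": "step_arm", "kwargs": {
  "delta_pos": [
    [-0.03,0.06,-0.8],
    [0,0,-0.9],
    [0,0,-0.9],
    [0,0,-0.8],
    [0,0,-0.4],
    [0,0,0],
    [0,0,0]
  ],
  "turn": [0,0,0,0,0,0,0]
}}

```text
time: 68.8
ee_pos: [0.5246, 0.2203, 0.0124]
eef_rot: [0.184, 0.983, 0.0, 0.0]
ft_force: [0.1, 0.6, 1.0]
width: 0.0869
grip_force: 0.0
```

Call:
{"fn": "step_arm", "kwargs": {
  "delta_pos": [
    [0.03,0,-0.3],
    [0,0,0],
    [0,0,0]
  ],
  "turn": [0,0,0]
}}

```text
time: 69.1
ee_pos: [0.5253, 0.2204, 0.0048]
eef_rot: [0.184, 0.983, 0.0, 0.0]
ft_force: [0.1, 0.0, 0.2]
width: 0.0872
grip_force: 0.0
```

Call:
{"fn": "step_arm", "kwargs": {
  "delta_pos": [
    [0,0,0],
    [0,0,0],
    [0,0,0],
    [0,0,0],
    [0,0,0],
    [0,0,0]
  ],
  "turn": [0,0,0,0,0,0],
  "grip": 1,
  "newtons": 20
}}

```text
time: 69.7
ee_pos: [0.5252, 0.2203, 0.0046]
eef_rot: [0.184, 0.983, 0.0, 0.0]
ft_force: [0.3, -0.8, 0.6]
width: 0.0551
grip_force: 20.0
```

Call:
{"fn": "step_arm", "kwargs": {
  "delta_pos": [
    [0,0,0.2],
    [0,0,0.5],
    [0,0,0.8],
    [0,0,0.9],
    [0,0,0.9],
    [0,0,0.9],
    [0,0,0.9],
    [0,0,0.3],
    [0,0,0],
    [0,0,0]
  ],
  "turn": [0,0,0,0,0,0,0,0,0,0]
}}

```text
time: 70.7
ee_pos: [0.5248, 0.2201, 0.1389]
eef_rot: [0.184, 0.983, -0.0, -0.0]
ft_force: [-0.6, -0.3, -0.6]
width: 0.0551
grip_force: 20.0
```

Call:
{"fn": "step_arm", "kwargs": {
  "delta_pos": [
    [0.2,-0.98,0],
    [0.2,-0.98,0],
    [0.2,-0.98,0],
    [0.2,-0.98,0],
    [0.2,-0.98,0],
    [0.2,-0.98,0],
    [0.2,-0.98,0],
    [0.2,-0.98,0],
    [0.2,-0.98,0],
    [0.2,-0.98,0],
    [0.2,-0.98,0],
    [0.2,-0.98,0]
  ],
  "turn": [0,0,0,0,0,0,0,0,0,0,0,0]
}}

```text
time: 71.9
ee_pos: [0.5846, -0.0747, 0.1381]
eef_rot: [0.184, 0.983, -0.0, -0.001]
ft_force: [0.3, -0.2, -0.3]
width: 0.0552
grip_force: 20.0
```

Call:
{"fn": "step_arm", "kwargs": {
  "delta_pos": [
    [0.17,-0.97,0],
    [0.17,-0.97,0],
    [0,0,0],
    [0,0,-0.6],
    [0,0,-0.6],
    [0,0,-0.5],
    [0,0,-0.37],
    [0,0,0],
    [0,0,0]
  ],
  "turn": [0,0,0,0,0,0,0,0,0]
}}

```text
time: 72.8
ee_pos: [0.5938, -0.122, 0.0878]
eef_rot: [0.184, 0.983, 0.0, -0.0]
ft_force: [0.3, -0.7, -0.1]
width: 0.0549
grip_force: 20.0
```

Call:
{"fn": "step_arm", "kwargs": {
  "delta_pos": [
    [0,0,-0.2],
    [0,0,-0.17],
    [0,0,0],
    [0,0,0]
  ],
  "turn": [0,0,0,0]
}}

```text
time: 73.2
ee_pos: [0.5937, -0.1222, 0.0786]
eef_rot: [0.184, 0.983, 0.0, -0.0]
ft_force: [-1.0, -0.2, -0.1]
width: 0.0551
grip_force: 20.0
```

Call:
{"fn": "step_arm", "kwargs": {
  "delta_pos": [
    [0,0,0],
    [0,0,0],
    [0,0,0],
    [0,0,0]
  ],
  "turn": [0,0,0,0],
  "grip": 0.12
}}

```text
time: 73.6
ee_pos: [0.5937, -0.1222, 0.0786]
eef_rot: [0.184, 0.983, 0.0, 0.0]
ft_force: [-0.6, 0.0, -0.4]
width: 0.0745
grip_force: 0.0
```

Call:
{"fn": "step_arm", "kwargs": {
  "delta_pos": [
    [0,0,0.2],
    [0,0,0.5],
    [0,0,0.8],
    [0,0,0.9],
    [0,0,0.9],
    [-0.8,0.5,0],
    [-0.95,0.6,0],
    [-0.95,0.6,0],
    [-0.95,0.6,0],
    [-0.95,0.6,0],
    [-0.95,0.58,0],
    [-0.95,0.58,0]
  ],
  "turn": [0,0,0,0,0,0,0,0,0,0,0,0]
}}

```text
time: 74.8
ee_pos: [0.4305, -0.0204, 0.1621]
eef_rot: [0.185, 0.983, 0.0, 0.001]
ft_force: [-0.1, 0.4, 0.7]
width: 0.0766
grip_force: 0.0
```

```bash
python3 - <<'E'
from h import *
print(np.round(read_state()['ee_pos'],4)); jarlids()
E
```

```text
[ 0.4305 -0.0204  0.1621]
scene (453, [0.5615, 0.0658, 0.0861]) [ 0.0084 -0.0013  0.0919]
scene (418, [0.5699, -0.0281, 0.0863]) [-0.0025 -0.0053  0.092 ]
scene (394, [0.5944, -0.1215, 0.0854]) [-0.0262 -0.0049  0.0918]
scene (362, [0.5953, -0.215, 0.0859]) [ 0.0109 -0.01    0.092 ]
top (285, [0.5622, 0.0643, 0.0926]) [-0.0269  0.0006  0.0918]
top (288, [0.5706, -0.0315, 0.0894]) [-0.0688  0.0026  0.092 ]
top (285, [0.597, -0.1244, 0.0927]) [-0.0322 -0.0004  0.0918]
top (284, [0.5997, -0.218, 0.0923]) [ 0.0226 -0.0106  0.0917]
```

All four lids are level, so now the seating tool.

Call:
{"fn": "step_arm", "kwargs": {
  "delta_pos": [
    [0,0,-0.5],
    [0,0,-0.9],
    [0,0,-0.9],
    [0,0,-0.9],
    [0,0,-0.9],
    [0,0,-0.7],
    [0,0,0],
    [0,0,0]
  ],
  "turn": [0,0,0,0,0,0,0,0],
  "grip": 0.3
}}

```text
time: 75.7
ee_pos: [0.4316, -0.0215, 0.0411]
eef_rot: [0.185, 0.983, -0.0, -0.0]
ft_force: [0.5, 0.1, 0.3]
width: 0.061
grip_force: 0.0
```

Call:
{"fn": "step_arm", "kwargs": {
  "delta_pos": [
    [0,0,0],
    [0,0,0],
    [0,0,0],
    [0,0,0],
    [0,0,0],
    [0,0,0]
  ],
  "turn": [0,0,0,0,0,0],
  "grip": 1,
  "newtons": 50
}}

```text
time: 76.3
ee_pos: [0.4312, -0.0209, 0.0412]
eef_rot: [0.184, 0.983, 0.0, 0.0]
ft_force: [-0.5, -1.0, 1.1]
width: 0.0275
grip_force: 50.0
```

Call:
{"fn": "step_arm", "kwargs": {
  "delta_pos": [
    [0,0,0.2],
    [0,0,0.6],
    [0,0,0.9],
    [0,0,0.9],
    [0,0,0.9],
    [0,0,0.9],
    [0,0,0.3],
    [0,0,0],
    [0,0,0]
  ],
  "turn": [0,0,0,0,0,0,0,0,0]
}}

```text
time: 77.2
ee_pos: [0.4307, -0.0207, 0.1576]
eef_rot: [0.184, 0.983, -0.0, -0.001]
ft_force: [0.2, -0.4, -4.1]
width: 0.0274
grip_force: 50.0
```

Call:
{"fn": "step_arm", "kwargs": {
  "delta_pos": [
    [0.87,0.57,0],
    [0.87,0.57,0],
    [0.87,0.57,0],
    [0.87,0.57,0],
    [0.87,0.57,0],
    [0.87,0.59,0],
    [0,0,0],
    [0,0,0]
  ],
  "turn": [0,0,0,0,0,0,0,0]
}}

```text
time: 78.0
ee_pos: [0.561, 0.0651, 0.1568]
eef_rot: [0.184, 0.983, -0.001, -0.001]
ft_force: [-0.3, -0.3, -3.2]
width: 0.027
grip_force: 50.0
```

```bash
python3 - <<'E'
from h import *
s=read_state();p=s['ee_pos'];print(np.round(p,4),s['width'],np.round(s['ft_force'],2))
c=snap('scene');X=cloud(c)
print('disc',at(X,p,.04,.115,.142)); print('lid',at(X,(.562,.065),.035,.079,.1))
cv2.imwrite('pics/s14.png',cv2.resize(c['image'][130:260,280:420],None,fx=4.5,fy=4.5,interpolation=2)[:,:,::-1])
E
```

```text
[0.561  0.0651 0.1568] 0.02699639115269464 [-0.31 -0.26 -3.17]
disc (246, [0.5655, 0.0666, 0.13], [0.037, 0.049, 0.023])
lid (286, [0.5629, 0.0667, 0.0873], [0.051, 0.055, 0.016])
```

View pics/s14.png

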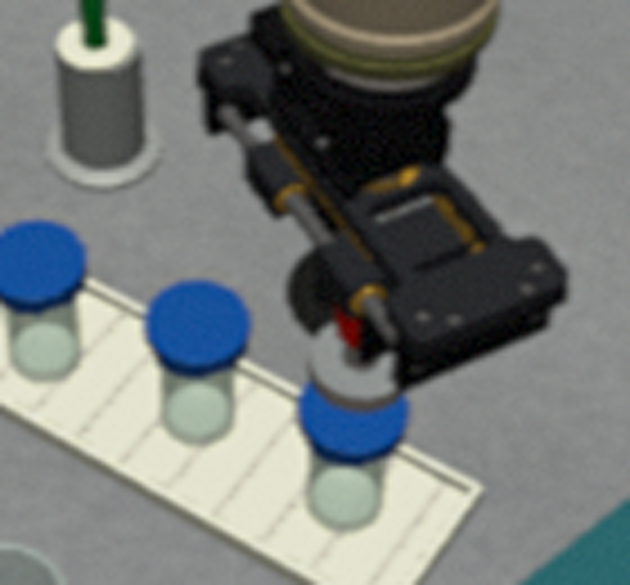

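The tool hangs upright above jar d's lid (disc at (355,360) in the crop).

Call:
{"fn": "step_arm", "kwargs": {
  "delta_pos": [
    [0.02,0,-0.4],
    [0,0,-0.4],
    [0,0,-0.2],
    [0,0,0],
    [0,0,0]
  ],
  "turn": [0,0,0,0,0]
}}

```text
time: 78.55
ee_pos: [0.5621, 0.0652, 0.1335]
eef_rot: [0.184, 0.983, 0.0, -0.0]
ft_force: [-0.1, 0.6, -2.8]
width: 0.0273
grip_force: 50.0
```

Call:
{"fn": "step_arm", "kwargs": {
  "delta_pos": [
    [0,0,-0.08],
    [0,0,-0.08],
    [0,0,0]
  ],
  "turn": [0,0,0]
}}

```text
time: 78.85
ee_pos: [0.5624, 0.0654, 0.1297]
eef_rot: [0.184, 0.983, 0.0, 0.0]
ft_force: [0.2, 0.2, -1.8]
width: 0.0271
grip_force: 50.0
```

Call:
{"fn": "step_arm", "kwargs": {
  "delta_pos": [
    [0,0,-0.06],
    [0,0,0]
  ],
  "turn": [0,0]
}}

```text
time: 79.05
ee_pos: [0.5629, 0.0654, 0.1293]
eef_rot: [0.184, 0.983, 0.001, 0.001]
ft_force: [-1.8, -0.3, 7.3]
width: 0.0275
grip_force: 50.0
```

Call:
{"fn": "step_arm", "kwargs": {
  "delta_pos": [
    [0,0,-0.04],
    [0,0,-0.04],
    [0,0,0]
  ],
  "turn": [0,0,0]
}}

```text
time: 79.35
ee_pos: [0.5633, 0.0654, 0.1283]
eef_rot: [0.184, 0.983, 0.001, 0.001]
ft_force: [-3.2, -0.9, 15.5]
width: 0.0274
grip_force: 50.0
```

Call:
{"fn": "step_arm", "kwargs": {
  "delta_pos": [
    [0,0,-0.04],
    [0,0,0]
  ],
  "turn": [0,0]
}}

```text
time: 79.55
ee_pos: [0.5629, 0.0655, 0.1265]
eef_rot: [0.184, 0.983, 0.001, 0.001]
ft_force: [-1.8, 1.4, 1.3]
width: 0.0273
grip_force: 50.0
```

Call:
{"fn": "step_arm", "kwargs": {
  "delta_pos": [
    [0,0,-0.04],
    [0,0,-0.04],
    [0,0,0]
  ],
  "turn": [0,0,0]
}}

```text
time: 79.85
ee_pos: [0.5622, 0.0654, 0.1231]
eef_rot: [0.184, 0.983, 0.0, -0.0]
ft_force: [-1.0, 0.2, 1.0]
width: 0.0272
grip_force: 50.0
```

Call:
{"fn": "step_arm", "kwargs": {
  "delta_pos": [
    [0,0,-0.04],
    [0,0,-0.04],
    [0,0,0]
  ],
  "turn": [0,0,0]
}}

```text
time: 80.15
ee_pos: [0.5629, 0.0653, 0.123]
eef_rot: [0.184, 0.983, 0.001, 0.001]
ft_force: [-5.8, -0.9, 18.8]
width: 0.0271
grip_force: 50.0
```

Call:
{"fn": "step_arm", "kwargs": {
  "delta_pos": [
    [0,0,-0.06],
    [0,0,0],
    [0,0,0]
  ],
  "turn": [0,0,0]
}}

```text
time: 80.45
ee_pos: [0.5636, 0.0652, 0.123]
eef_rot: [0.185, 0.983, 0.001, 0.001]
ft_force: [-9.3, -0.8, 30.4]
width: 0.0271
grip_force: 50.0
```

Call:
{"fn": "step_arm", "kwargs": {
  "delta_pos": [
    [0,0,0.2],
    [0,0,0.4],
    [0,0,0.5],
    [0,0,0.4],
    [0,0,0],
    [0,0,0]
  ],
  "turn": [0,0,0,0,0,0]
}}

```text
time: 81.05
ee_pos: [0.5622, 0.0654, 0.1571]
eef_rot: [0.184, 0.983, 0.0, 0.0]
ft_force: [0.3, -0.4, -2.8]
width: 0.027
grip_force: 50.0
```

Call:
{"fn": "step_arm", "kwargs": {
  "delta_pos": [
    [0.08,-0.94,0],
    [0.08,-0.94,0],
    [0.08,-0.94,0],
    [0.08,-0.94,0],
    [0,0,0],
    [0,0,-0.4],
    [0,0,-0.4],
    [0,0,-0.14],
    [0,0,0],
    [0,0,0]
  ],
  "turn": [0,0,0,0,0,0,0,0,0,0]
}}

```text
time: 82.05
ee_pos: [0.5702, -0.0283, 0.1335]
eef_rot: [0.184, 0.983, 0.0, -0.0]
ft_force: [0.3, 0.3, -3.0]
width: 0.0268
grip_force: 50.0
```

```bash
python3 - <<'E'
from h import *
jarlids()
E
```

```text
scene (433, [0.5612, 0.0658, 0.0821]) [ 0.0006 -0.011   0.0851]
scene (336, [0.5761, -0.0277, 0.0934]) [0.6898 0.1171 0.0807]
scene (390, [0.5945, -0.1211, 0.0863]) [-0.0207  0.0116  0.0916]
scene (364, [0.5957, -0.2146, 0.0857]) [-0.0025 -0.0194  0.092 ]
top (230, [0.561, 0.0676, 0.0839]) [0.0189 0.0428 0.0857]
top (157, [0.598, -0.1261, 0.0915]) [-0.0086  0.0402  0.0915]
top (282, [0.5997, -0.2177, 0.093]) [-0.0103  0.009   0.0917]
```

Jar d's lid dropped from 0.0919 to 0.0851 (about 6.7 mm) and is flat, so it is fully home. Next is c.

Call:
{"fn": "step_arm", "kwargs": {
  "delta_pos": [
    [0,-0.02,-0.08],
    [0,0,-0.08],
    [0,0,-0.06],
    [0,0,-0.06],
    [0,0,-0.06],
    [0,0,-0.06],
    [0,0,-0.05],
    [0,0,0]
  ],
  "turn": [0,0,0,0,0,0,0,0]
}}

```text
time: 82.95
ee_pos: [0.5709, -0.0293, 0.1231]
eef_rot: [0.184, 0.983, 0.0, 0.001]
ft_force: [-2.0, -0.1, 5.8]
width: 0.0272
grip_force: 50.0
```

Call:
{"fn": "step_arm", "kwargs": {
  "delta_pos": [
    [0,0,-0.06],
    [0,0,0],
    [0,0,0]
  ],
  "turn": [0,0,0]
}}

```text
time: 83.25
ee_pos: [0.5714, -0.0294, 0.1231]
eef_rot: [0.184, 0.983, 0.001, 0.001]
ft_force: [-6.0, 0.0, 17.9]
width: 0.027
grip_force: 50.0
```

Call:
{"fn": "step_arm", "kwargs": {
  "delta_pos": [
    [0,0,-0.06],
    [0,0,0],
    [0,0,0]
  ],
  "turn": [0,0,0]
}}

```text
time: 83.55
ee_pos: [0.5719, -0.0295, 0.123]
eef_rot: [0.185, 0.983, 0.001, 0.002]
ft_force: [-8.1, -0.3, 31.0]
width: 0.0272
grip_force: 50.0
```

Call:
{"fn": "step_arm", "kwargs": {
  "delta_pos": [
    [0,0,0.2],
    [0,0,0.4],
    [0,0,0.5],
    [0,0,0.4],
    [0,0,0],
    [0,0,0]
  ],
  "turn": [0,0,0,0,0,0]
}}

```text
time: 84.15
ee_pos: [0.5703, -0.0291, 0.1569]
eef_rot: [0.184, 0.983, 0.0, 0.0]
ft_force: [0.4, -0.8, -4.1]
width: 0.0268
grip_force: 50.0
```

Call:
{"fn": "step_arm", "kwargs": {
  "delta_pos": [
    [0.24,-0.93,0],
    [0.24,-0.93,0],
    [0.24,-0.93,0],
    [0.23,-0.93,0],
    [0,0,0],
    [0,0,-0.4],
    [0,0,-0.4],
    [0,0,-0.14],
    [0,0,0],
    [0,0,0]
  ],
  "turn": [0,0,0,0,0,0,0,0,0,0]
}}

```text
time: 85.15
ee_pos: [0.594, -0.1218, 0.1333]
eef_rot: [0.184, 0.983, 0.0, -0.0]
ft_force: [0.2, -0.4, -2.4]
width: 0.027
grip_force: 50.0
```

```bash
python3 - <<'E'
from h import *
jarlids()
E
```

```text
scene (425, [0.5615, 0.0661, 0.082]) [ 0.004  -0.0001  0.0853]
scene (393, [0.57, -0.0287, 0.0823]) [ 0.0091 -0.0151  0.0853]
scene (361, [0.5961, -0.2154, 0.0858]) [ 0.0128 -0.0137  0.0921]
top (285, [0.5624, 0.0645, 0.0853]) [-0.042   0.0111  0.0855]
top (283, [0.5712, -0.0315, 0.0856]) [-0.0056 -0.0385  0.0856]
```

Call:
{"fn": "step_arm", "kwargs": {
  "delta_pos": [
    [0,-0.02,-0.08],
    [0,0,-0.08],
    [0,0,-0.06],
    [0,0,-0.06],
    [0,0,-0.06],
    [0,0,-0.06],
    [0,0,-0.05],
    [0,0,0]
  ],
  "turn": [0,0,0,0,0,0,0,0]
}}

```text
time: 86.05
ee_pos: [0.5945, -0.1225, 0.1232]
eef_rot: [0.184, 0.983, 0.0, 0.001]
ft_force: [-2.7, 1.5, 9.6]
width: 0.027
grip_force: 50.0
```

Call:
{"fn": "step_arm", "kwargs": {
  "delta_pos": [
    [0,0,-0.06],
    [0,0,0],
    [0,0,0]
  ],
  "turn": [0,0,0]
}}

```text
time: 86.35
ee_pos: [0.595, -0.1226, 0.1231]
eef_rot: [0.184, 0.983, 0.001, 0.001]
ft_force: [-6.7, 2.1, 21.2]
width: 0.027
grip_force: 50.0
```

Call:
{"fn": "step_arm", "kwargs": {
  "delta_pos": [
    [0,0,-0.06],
    [0,0,0],
    [0,0,0]
  ],
  "turn": [0,0,0]
}}

```text
time: 86.65
ee_pos: [0.5954, -0.1228, 0.1231]
eef_rot: [0.184, 0.983, 0.001, 0.002]
ft_force: [-9.2, 2.3, 30.8]
width: 0.0272
grip_force: 50.0
```

Call:
{"fn": "step_arm", "kwargs": {
  "delta_pos": [
    [0,0,0.2],
    [0,0,0.4],
    [0,0,0.5],
    [0,0,0.4],
    [0,0,0],
    [0,0,0]
  ],
  "turn": [0,0,0,0,0,0]
}}

```text
time: 87.25
ee_pos: [0.594, -0.1227, 0.1566]
eef_rot: [0.184, 0.983, 0.0, 0.0]
ft_force: [0.6, -0.5, -3.3]
width: 0.0269
grip_force: 50.0
```

Call:
{"fn": "step_arm", "kwargs": {
  "delta_pos": [
    [0.03,-0.95,0],
    [0.03,-0.95,0],
    [0.03,-0.95,0],
    [0.03,-0.95,0],
    [0,0,0],
    [0,0,-0.4],
    [0,0,-0.4],
    [0,0,-0.14],
    [0,0,0],
    [0,0,0]
  ],
  "turn": [0,0,0,0,0,0,0,0,0,0]
}}

```text
time: 88.25
ee_pos: [0.5971, -0.2172, 0.1331]
eef_rot: [0.184, 0.983, 0.0, -0.0]
ft_force: [0.6, 0.4, -2.7]
width: 0.0276
grip_force: 50.0
```

Call:
{"fn": "step_arm", "kwargs": {
  "delta_pos": [
    [0,0,-0.08],
    [0,0,-0.08],
    [0,0,-0.06],
    [0,0,-0.06],
    [0,0,-0.06],
    [0,0,-0.06],
    [0,0,-0.05],
    [0,0,0]
  ],
  "turn": [0,0,0,0,0,0,0,0]
}}

```text
time: 89.05
ee_pos: [0.5978, -0.2179, 0.1231]
eef_rot: [0.184, 0.983, 0.0, 0.001]
ft_force: [-1.2, 0.9, 7.9]
width: 0.0272
grip_force: 50.0
```

Call:
{"fn": "step_arm", "kwargs": {
  "delta_pos": [
    [0,0,-0.06],
    [0,0,0],
    [0,0,0]
  ],
  "turn": [0,0,0]
}}

```text
time: 89.35
ee_pos: [0.5982, -0.2181, 0.1231]
eef_rot: [0.184, 0.983, 0.0, 0.002]
ft_force: [-3.9, 2.1, 18.2]
width: 0.0269
grip_force: 50.0
```

Call:
{"fn": "step_arm", "kwargs": {
  "delta_pos": [
    [0,0,-0.06],
    [0,0,0],
    [0,0,0]
  ],
  "turn": [0,0,0]
}}

```text
time: 89.65
ee_pos: [0.5986, -0.2184, 0.123]
eef_rot: [0.184, 0.983, 0.0, 0.003]
ft_force: [-7.8, 3.8, 29.1]
width: 0.0272
grip_force: 50.0
```

Call:
{"fn": "step_arm", "kwargs": {
  "delta_pos": [
    [0,0,0.2],
    [0,0,0.4],
    [0,0,0.6],
    [0,0,0.5],
    [0,0,0],
    [-0.81,0.99,0],
    [-0.81,0.99,0],
    [-0.81,0.99,0],
    [-0.81,0.99,0],
    [-0.81,0.99,0],
    [-0.81,0.99,0],
    [-0.81,0.99,0]
  ],
  "turn": [0,0,0,0,0,0,0,0,0,0,0,0]
}}

```text
time: 90.85
ee_pos: [0.4542, -0.0436, 0.1612]
eef_rot: [0.184, 0.983, 0.0, 0.0]
ft_force: [0.1, 1.2, -3.3]
width: 0.0272
grip_force: 50.0
```

Call:
{"fn": "step_arm", "kwargs": {
  "delta_pos": [
    [-0.81,0.99,0],
    [0,0,-0.5],
    [0,0,-0.9],
    [0,0,-0.9],
    [0,0,-0.9],
    [0,0,-0.6],
    [0,0,0],
    [0,0,0]
  ],
  "turn": [0,0,0,0,0,0,0,0]
}}

```text
time: 91.65
ee_pos: [0.4351, -0.0201, 0.0665]
eef_rot: [0.185, 0.983, -0.0, -0.0]
ft_force: [0.8, -0.1, -2.2]
width: 0.0272
grip_force: 50.0
```

```bash
python3 - <<'E'
from h import *
jarlids()
E
```

```text
scene (427, [0.5612, 0.0661, 0.082]) [0.0008 0.0191 0.0853]
scene (389, [0.5707, -0.0284, 0.0823]) [ 0.009  -0.0061  0.0852]
scene (359, [0.594, -0.1217, 0.082]) [-0.0056 -0.017   0.0851]
scene (333, [0.5982, -0.2173, 0.0823]) [ 0.0087 -0.0036  0.085 ]
top (286, [0.5626, 0.0646, 0.0857]) [ 0.001  -0.0252  0.0857]
top (282, [0.5712, -0.0315, 0.0851]) [-0.0131  0.0026  0.0855]
top (281, [0.5949, -0.1223, 0.0859]) [0.0134 0.0064 0.0853]
top (284, [0.6002, -0.2188, 0.0846]) [-0.0081 -0.0172  0.0855]
```

All four are seated flush. Now I'll set the tool down on its pad.

Call:
{"fn": "step_arm", "kwargs": {
  "delta_pos": [
    [0,0,-0.5],
    [0,0,-0.3],
    [0,0,-0.16],
    [0,0,0],
    [0,0,0]
  ],
  "turn": [0,0,0,0,0]
}}

```text
time: 92.25
ee_pos: [0.4352, -0.0197, 0.0426]
eef_rot: [0.184, 0.983, 0.0, 0.0]
ft_force: [-0.1, -0.2, -2.8]
width: 0.0271
grip_force: 50.0
```

Call:
{"fn": "step_arm", "kwargs": {
  "delta_pos": [
    [0,0,-0.03],
    [0,0,0],
    [0,0,0]
  ],
  "turn": [0,0,0]
}}

```text
time: 92.55
ee_pos: [0.4351, -0.0197, 0.0417]
eef_rot: [0.184, 0.983, 0.0, 0.0]
ft_force: [0.9, 0.0, -3.0]
width: 0.027
grip_force: 50.0
```

Call:
{"fn": "step_arm", "kwargs": {
  "delta_pos": [
    [0,0,-0.03],
    [0,0,0],
    [0,0,0]
  ],
  "turn": [0,0,0]
}}

```text
time: 92.85
ee_pos: [0.4351, -0.0197, 0.0411]
eef_rot: [0.184, 0.983, 0.0, 0.0]
ft_force: [-3.0, -0.9, 4.8]
width: 0.0272
grip_force: 50.0
```

Call:
{"fn": "step_arm", "kwargs": {
  "delta_pos": [
    [0,0,0],
    [0,0,0],
    [0,0,0],
    [0,0,0],
    [0,0,0]
  ],
  "turn": [0,0,0,0,0],
  "grip": 0.3
}}

```text
time: 93.35
ee_pos: [0.435, -0.0197, 0.0408]
eef_rot: [0.184, 0.983, 0.0, 0.0]
ft_force: [-0.1, -0.4, -0.3]
width: 0.0576
grip_force: 0.0
```

Call:
{"fn": "step_arm", "kwargs": {
  "delta_pos": [
    [0,0,0.3],
    [0,0,0.8],
    [0,0,0.9],
    [0,0,0.9],
    [0,0,0.9],
    [0,0,0.9],
    [0,0,0.9],
    [0,0.9,0.4],
    [0,0.9,0],
    [0,0.9,0],
    [0,0.9,0],
    [0,0,0]
  ],
  "turn": [0,0,0,0,0,0,0,0,0,0,0,0]
}}

```text
time: 94.55
ee_pos: [0.4347, 0.073, 0.1913]
eef_rot: [0.182, 0.983, 0.0, 0.0]
ft_force: [0.1, -0.3, 0.2]
width: 0.061
grip_force: 0.0
```

```bash
python3 - <<'E'
from h import *
s=read_state();print(np.round(s['ee_pos'],4),np.round(s['ft_force'],2))
c=snap('scene','s15');X=cloud(c)
print('tool handle',at(X,(.435,-.02),.035,.06,.1),'disc',at(X,(.435,-.02),.035,.0085,.02))
print('brush',at(X,(.45,-.21),.045,.08,.1),at(X,(.45,-.21),.045,.11,.17)); jarlids()
E
```

```text
[0.4347 0.073  0.1913] [ 0.12 -0.33  0.19]
tool handle (140, [0.4353, -0.0169, 0.0757], [0.024, 0.026, 0.031]) disc (187, [0.4343, -0.0178, 0.0143], [0.049, 0.049, 0.011])
brush (204, [0.4493, -0.2074, 0.0898], [0.048, 0.046, 0.019]) (99, [0.4523, -0.2074, 0.1354], [0.017, 0.012, 0.05])
scene (429, [0.5611, 0.0658, 0.082]) [ 0.0069 -0.001   0.0853]
scene (392, [0.5699, -0.0291, 0.082]) [-0.0058  0.0066  0.0852]
scene (366, [0.5943, -0.1206, 0.082]) [ 0.0061 -0.0205  0.0851]
scene (337, [0.5974, -0.2172, 0.0823]) [ 0.0127 -0.0213  0.0854]
top (286, [0.5624, 0.0649, 0.0851]) [ 0.0237 -0.0176  0.0857]
top (282, [0.5714, -0.0316, 0.0863]) [0.0149 0.0017 0.0852]
top (278, [0.5947, -0.1225, 0.0862]) [-0.0002 -0.0008  0.0855]
top (285, [0.6002, -0.2187, 0.0852]) [-0.0012 -0.0053  0.0853]
```

View pics/s15.png

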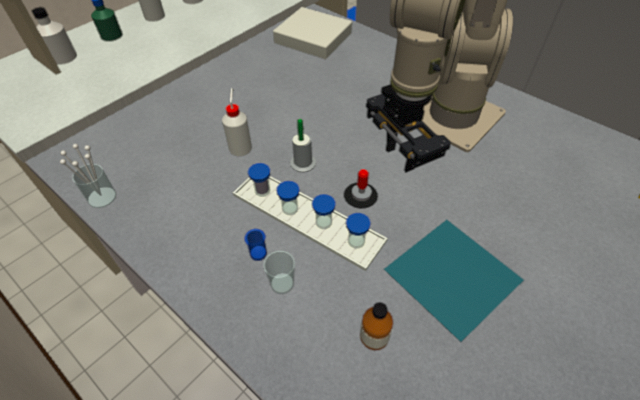

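The final view shows lids flush on all four jars (260-358,171-222), the brush in its pot (300,150), the tool upright on its pad (362,188), and the bottles and beaker in place. Handing in.

```bash
python3 -c "
from bench import *
print(close_job())"
```

```text
the job is handed in; nothing more can be done
None
```

Job handed in at about 95 s of the 210 s allowed: the stained jar got eight full-depth brush strokes and the brush hangs back in its pot, all four jars are closed with lids pressed home with the seating tool (about 30 N, flush), after I re-laid one that had been knocked askew, and the tool stands upright on its pad; the verdict was not shown.

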